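# Crank the inspection lift up to its height pointer

## Task

Fit the loose crank all the way down onto the square shaft of the screw lift and wind it by its spinning handle, clockwise seen from above, until the lift's small steel table is level with the top of the height pointer beside it. Leave the crank on the shaft, let go, and do not shift the pointer or the other things on the bench.

Things in the scene. Friction and masses are not known exactly. Their poses are not given: they have to be found in the camera images.
- crank_hub (a point): Loose aluminium crank (0.2 kg) lying on the bench, flat underside down, handle up. This point: centre of its hub, a square block 32 x 32 mm, 44 mm tall, half-way up. x points along the crank arm to the handle, z up. The arm is a flat bar, 20 mm wide, 12 mm thick, along the underside, ending 71 mm from the hub's axis.
- crank_socket (a point): Centre of the mouth of the crank's square socket, in the middle of the hub's underside (22 mm under the hub's centre); same axes. The socket is 17.4 mm wide and 28 mm deep, its sides parallel to the hub's.
- crank_grip (a point): Centre of the crank's black handle: an upright cylinder of 22 mm diameter and 50 mm height (from 14 to 64 mm above the underside), 58 mm from the hub's axis. It spins freely on its pin, so while winding it can be held with an unchanging tool orientation.
- shaft_seat (a point): Foot of the upright square steel shaft on the gearbox (66 mm square) at one end of the lift's dark iron base. The point is on the shaft's axis, on the round 34 mm shoulder, 125 mm above the bench, where the fitted crank's underside rests. x and y are square to the shaft's sides and turn with it. The crank fits in any of the four quarter turns.
- shaft_tip (a point): Top of the square shaft, 26 mm above its foot. The shaft is 16 mm square; its top 6 mm taper to 10 mm square.
- spindle (a joint): Turn of the shaft in rad, 0 at the start, growing clockwise seen from above, which raises the table 12 mm a turn (up to 48 mm). It takes about 0.12 N m to turn (2 N at the handle) and stays where it is left.
- stage (a joint): Height of the table above its lowest position, in m; moves only by the shaft.
- table_edge (a point): On the flat upper face of the lift's steel table (100 x 90 mm, 12 mm thick, its centre 135 mm from the shaft), at the middle of the edge next to the pointer, 180 mm from the shaft. A part clamped in the middle of the table stands 24 mm above it.
- pointer_tip (a point): Tip of the height pointer, a steel blade 14 mm wide and 4 mm thick clamped on a thin post at the far end of the lift, its end 4 mm from the table's edge; the point lies on the blade's upper face. z is up. The table's upper face is to be brought level with this. The post is 149 mm tall.
- ring_gauge_c (a point): Bystander: centre of a steel ring, 64 mm diameter, 22 mm tall, on the bench.
- vee_block_c (a point): Bystander: centre of a dark steel V-block, 60 x 45 x 40 mm, on the bench.
- cylinder_standard_center (a point): Bystander: centre of an upright steel cylinder, 36 mm diameter, 60 mm tall, on the bench.

How it is judged (in metres and radians):
On the way, in this order (a step that is already met when the one before it is completed fails the run):
1. the crank is fully down on the shaft, before the table has been raised (distance between crank_socket and shaft_seat below 0.006 m and angle between crank_socket's own z axis and vertical below 0.12 rad and value of joint stage below 0.006 m), for 0.2 s.
2. with the crank on the shaft, the table has been wound up by 10 mm (distance between crank_socket and shaft_seat below 0.006 m and angle between crank_socket's own z axis and vertical below 0.12 rad and value of joint stage above 0.01 m), for 0.1 s.
At the end, for the whole second after the job is handed in: The table's upper face is level with the pointer's upper face to within 2.5 mm and at rest; the crank is still fully down on the shaft (socket mouth within 6 mm of the shaft's foot, tilt under 0.12 rad); pointer and bystanders are where they were (distance between crank_socket and shaft_seat below 0.006 m and angle between crank_socket's own z axis and vertical below 0.12 rad and z of table_edge in the frame of pointer_tip between -0.0025 and 0.0025 m and velocity of joint stage between -0.001 and 0.001 m/s); the robot touches nothing.
It fails at once if the height pointer is shifted by more than 3 mm (distance of pointer_tip from where it was at the start of the episode above 0.003 m).
It fails at once if a bystander is shifted by more than 20 mm (distance of any of ring_gauge_c, vee_block_c, cylinder_standard_center from where it was at the start of the episode above 0.02 m).
It also fails if it takes over 61 s, if anything falls off the work surface, if the arm or the gripper's body presses on something with over 40 N, if the wrist force passes 120 N, or if a joint passes its speed limit or range.

## Robot

A 6-joint arm with a two-finger parallel gripper is mounted at the origin on the work surface. World frame = base frame: x ahead of the robot, y to its left, z up, the work surface at z = 0. Lengths are in mm, angles in rad, forces in N, time in s.
With the tool pointing down it reaches from about 350 to 775 mm from the base axis. Payload 7.3 kg.
Tool frame: the origin (TCP) lies between the finger pads; the fingertips stand 14 mm ahead of it and the grasp point (between the pads) lies 5 mm behind it; y points along the fingers, z is the direction in which the jaws open and shut, and the axes are right-handed (so a half turn about y gives the same grasp; the last joint's range is limited). The gripper opens to 92 mm and grips with 3 to 60 N. Pads are 19 mm wide; open, the fingers measure 130 mm over their backs; the gripper's body (75 mm by 190 mm) begins 47 mm behind the grasp point.
Start: joints at [-1.355, 0.342, 1.524, -0, 1.275, -0.146], TCP at [185.851, -491.022, 240.741] pointing down, gripper open.
Joint ranges: [-2.53, 2.53], [-0.77, 2.02], [0.04, 2.7], [-1, 4.14], [0.28, 2.66], [-3.11, 3.11]. Speed limits (rad/s): [2.57, 2.57, 3.14, 3.14, 3.14, 3.14].

## Interface

Orientations are given as [roll, pitch, yaw] about the fixed x, y, z axes, in that order (R = Rz(yaw) Ry(pitch) Rx(roll)).
In Python, from plant import bot, vision, order gives the robot as it stands.
- The arm moves only by the tool apply_moves, never from a script. Its argument "rows" is a list of rows, each a list of 3 entries, a list of its own where there are three numbers: the shift along the tool's x, y, z in cm, then the turn about the tool's y in rad, then the finger opening in cm, from 0 to 9.18. A call has 1 to 5 rows; each row is the pose to reach, as a shift and turn from the pose measured when the call began, along the tool's axes at that moment; what a row does not reach only later rows make up. A row lasts 1/8 s, in which the tool goes at most 62.5 mm and 10.7 degrees, less where a joint would pass 70% of its speed; a pose out of reach is approached as far as the arm can. A call with a gripper value outside its range is refused whole. The fingers move at their own pace and stop on an object; the grip force is fixed at half the most. Time passes only in rows, so rows that repeat a pose let the fingers close. It gives the time, the measured TCP pose, the force and the opening at its end, in the units of the state.
- bot.get_obs(): the state, without advancing time (a new reading comes with each control period).
- vision.capture(name): name is "side" or "top"; returns the picture (384x512x3 uint8, red, green, blue); there is no depth.
- vision.camera_info(name): a dict with "mtx" (3x3 intrinsics, pixels), "rvec" (rotation vector, rad) and "tvec" (3), from world to camera coordinates, as OpenCV has them. Camera axes: x right, y down, z forward; pixel columns grow to the right and rows downward; lengths in mm; the calibration is good to about 2 mm. A picture is of the moment at which its call begins. camera_info takes no time and is no camera call.
- order.close_job(): hands the job in, once; it reports no verdict.
The state is a dict: "time": time; "joint_positions": joint angles; "dq": joint speeds; "tau": joint torques, N m; "tool_pos": TCP position; "tcp_rot": TCP orientation; "contact_force": force on the tool from outside, world axes, zero at the start; "moment": the same for the moment, N m; "grip_width": finger opening in mm.
Only numpy, scipy, OpenCV 4.12 (cv2) and the standard library are available. Lean on these libraries where they do the work, as an engineer would, in place of code of your own. Each camera call takes 0.05 s, during which the arm holds its last target.

## Working session

There is one attempt and no reset: what is moved stays moved. The work goes in short steps, Python scripts to look and compute and a tool call to move; the robot and the scene stay as the last step left them, time stands still between calls to the robot, and variables do not carry over. Pictures are saved under pics/ and viewed, and the job is handed in when it is done.

Besides the shell and the picture viewer there is one more tool, called as name(argument=value, ...) on one line, values as JSON. apply_moves: Moves the arm, as the interface text tells. Its arguments: {"type":"object","properties":{"rows":{"type":"array","items":{"type":"array"}}},"required":["rows"]}

```bash
mkdir -p pics; ls; python3 - <<'E'
from plant import bot, vision, order
import cv2
for n in ("side","top"):
    im=vision.capture(n); cv2.imwrite(f"pics/{n}0.png",im[:,:,::-1])
    print(n,vision.camera_info(n))
print(bot.get_obs())
E
```

```text
pics
side {'mtx': array([[365.65215732,   0.        , 254.15494342],
       [  0.        , 365.65215732, 190.60654368],
       [  0.        ,   0.        ,   1.        ]]), 'rvec': array([ 0.90976539, -2.47180228,  1.08416793]), 'tvec': array([388.29541723, 331.28322002, 742.62783269])}
top {'mtx': array([[416.95337402,   0.        , 261.72140917],
       [  0.        , 416.95337402, 182.89002581],
       [  0.        ,   0.        ,   1.        ]]), 'rvec': array([ 2.15720222, -2.11702032,  0.14428819]), 'tvec': array([ -32.66380131,  571.1745974 , 1108.61641811])}
{'time': 0.1, 'joint_positions': array([-1.35499400e+00,  3.42664412e-01,  1.52490719e+00, -3.23358756e-05,
        1.27540449e+00, -1.46018577e-01]), 'dq': array([-0.0025235 , -0.00089443, -0.00262006, -0.00042009,  0.00018727,
        0.00025685]), 'tau': array([ 1.69992789e-03, -4.32002449e+01, -2.44694191e+01,  7.18783052e-02,
        5.26481203e-02, -5.95417237e-05]), 'tool_pos': array([ 185.76750282, -490.67117488,  240.11354131]), 'tcp_rot': array([-1.57216955e+00,  1.70697797e-04, -2.77976243e+00]), 'contact_force': array([-0.65329466,  0.16837458, -0.02054326]), 'moment': array([ 0.0191412 , -0.02325638, -0.01670226]), 'grip_width': 91.57158885310223}
```

View pics/side0.png

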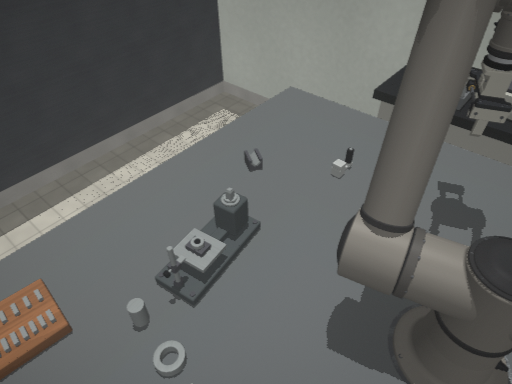

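View pics/top0.png

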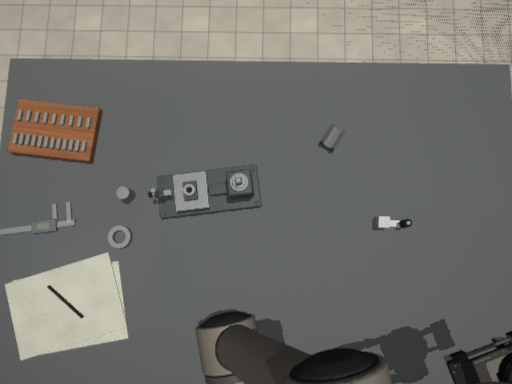

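Both views show the lift: in top, the shaft is near (239,182) and the pointer near (160,193). The crank's hub is near (384,222) and its handle near (405,223). I'll enlarge these areas.

```bash
python3 - <<'E'
import cv2
def crop(src,dst,x0,y0,w,h,s):
    im=cv2.imread(src)[y0:y0+h,x0:x0+w]
    im=cv2.resize(im,None,fx=s,fy=s,interpolation=cv2.INTER_CUBIC)
    for k in range(0,w,10):
        cv2.putText(im,str(x0+k) if k%20==0 else '',(k*s,8),0,0.3,(0,255,255),1); cv2.line(im,(k*s,10),(k*s,14),(0,255,255),1)
    for k in range(0,h,10):
        cv2.putText(im,str(y0+k),(0,k*s+4),0,0.3,(0,255,255),1)
    cv2.imwrite(dst,im)
crop("pics/top0.png","pics/t_crank.png",365,200,60,45,12)
crop("pics/top0.png","pics/t_lift.png",140,155,130,70,6)
crop("pics/side0.png","pics/s_crank.png",320,135,60,50,12)
crop("pics/side0.png","pics/s_lift.png",150,180,120,115,5)
E
```

```text
(no output)
```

View pics/t_crank.png

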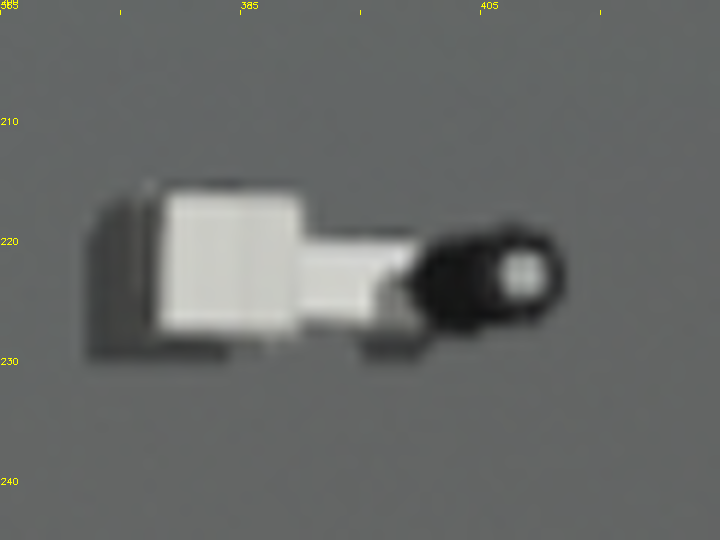

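View pics/t_lift.png

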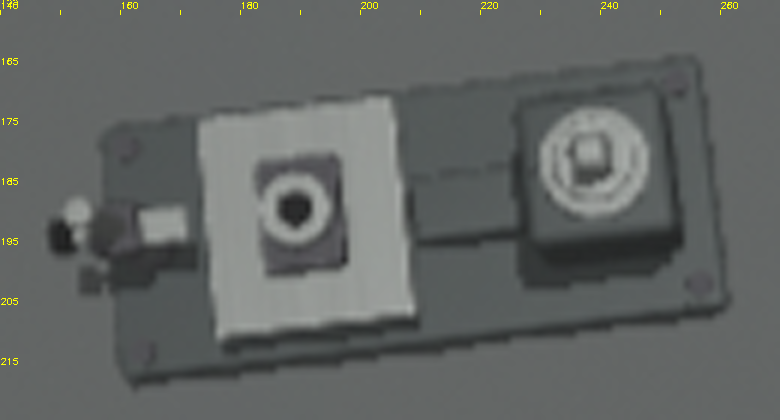

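View pics/s_crank.png

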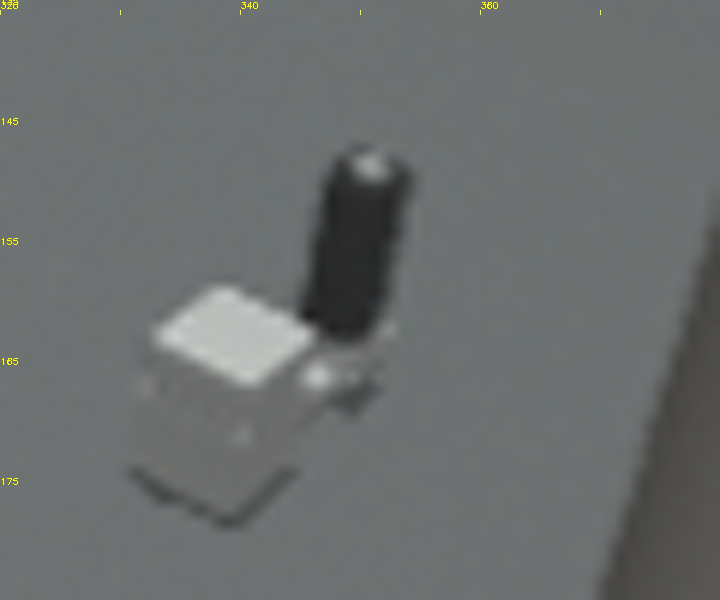

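View pics/s_lift.png

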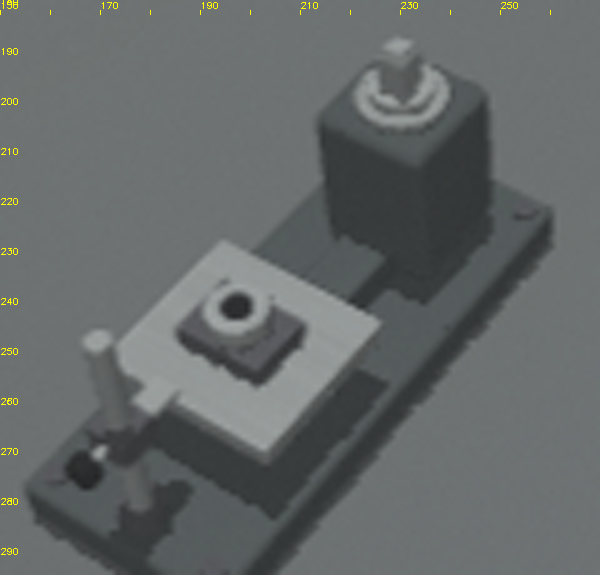

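The crops give these pixel positions, which I'll now triangulate:

| Feature | top | side |
|---|---|---|
| Hub top centre | (383.8,221.3) | (339.2,162.5) |
| Handle cap | (408,222.3) | (350.6,148.2) |
| Shaft tip | (238.1,179.6) | (229.2,188.8) |
| Shoulder ring | (238.6,181.4) | (230,198.4) |
| Blade tip | (170.8,191.9) | (183.6,256.2) |

```bash
cat > h.py <<'E'
import numpy as np, cv2
from plant import bot, vision, order
from scipy.spatial.transform import Rotation as Rn
CI={n:vision.camera_info(n) for n in("side","top")}
def P(n):
    c=CI[n]; R=cv2.Rodrigues(c['rvec'])[0]; return c['mtx']@np.c_[R,c['tvec']]
PT,PS=P('top'),P('side')
def tri(t,s):
    A=[]
    for M,(u,v) in((PT,t),(PS,s)):
        A+= [u*M[2]-M[0], v*M[2]-M[1]]
    A=np.array(A); X=np.linalg.lstsq(A[:,:3],-A[:,3],rcond=None)[0]
    return X, proj(X)[0]-t, proj(X)[1]-s
def proj(X):
    o=[]
    for M in(PT,PS):
        q=M@np.r_[X,1]; o.append(q[:2]/q[2])
    return o
def atz(n,uv,z):
    M={'top':PT,'side':PS}[n]; u,v=uv
    A=np.array([u*M[2]-M[0], v*M[2]-M[1]])
    return np.r_[np.linalg.solve(A[:,:2],-A[:,3]-A[:,2]*z),z]
def crop(src,dst,x0,y0,w,h,s):
    im=cv2.imread(src)[y0:y0+h,x0:x0+w]
    im=cv2.resize(im,None,fx=s,fy=s,interpolation=cv2.INTER_CUBIC)
    for k in range(0,w,10):
        cv2.putText(im,str(x0+k) if k%20==0 else '',(k*s,8),0,0.3,(0,255,255),1); cv2.line(im,(k*s,10),(k*s,14),(0,255,255),1)
    for k in range(0,h,10):
        cv2.putText(im,str(y0+k),(0,k*s+4),0,0.3,(0,255,255),1)
    cv2.imwrite(dst,im)
def shot(tag):
    for n in("side","top"):
        cv2.imwrite(f"pics/{n}{tag}.png",vision.capture(n)[:,:,::-1])
def un(p,x0,y0,s): return np.array([x0+(p[0]+.5)/s-.5,y0+(p[1]+.5)/s-.5])
E
python3 - <<'E'
from h import *
np.set_printoptions(precision=2,suppress=True)
for k,t,s in[('hubtop',(383.8,221.3),(339.2,162.5)),('cap',(408.04,222.3),(350.6,148.2)),('tip',(238.1,179.6),(229.2,188.8)),('ring',(238.6,181.4),(230,198.4)),('blade',(170.8,191.9),(183.6,256.2))]:
    print(k,*tri(np.array(t),np.array(s)))
tc=lambda a,b:un((a,b),140,155,6)
sc=lambda a,b:un((a,b),150,180,5)
c=lambda a,b:un((a,b),365,200,12)
# table corners: left-top, right-top, left-bot,right-bot (in top image)
T=[tc(199,118),tc(389,97),tc(219,342),tc(414,316)]
S=[None,sc(223,240),sc(265,462) ,sc(382,323)]
for t in T: print('table@100',atz('top',t,100))
# gearbox top corners
for p in [(517,102),(660,93),(680,236),(534,246)]: print('gb',atz('top',tc(*p),120))
for p in [(318,122),(392,45),(490,95),(418,165)]: print('gbS',atz('side',sc(*p),120))
for p in [(222,285),(318,333),(250,387),(152,335)]: print('hubS',atz('side',un(p,320,135,12),44))
for p in [(165,190),(302,192),(300,332),(157,330)]: print('hubT',atz('top',c(*p),44))
o=bot.get_obs();print(Rn.from_euler('xyz',o['tcp_rot']).as_matrix())
E
```

```text
hubtop [ 470.76 -355.76   42.94] [0.28 0.54] [-0.68 -0.06]
cap [ 467.81 -412.95   67.23] [0.28 0.55] [-0.67 -0.05]
tip [562.06  35.12 150.16] [0.22 0.3 ] [-0.48 -0.07]
ring [562.04  35.77 118.27] [0.31 0.43] [-0.7 -0.1]
blade [535.82 217.4   86.59] [0.24 0.3 ] [-0.58 -0.1 ]
table@100 [581.91 212.22 100.  ]
table@100 [592.74 128.95 100.  ]
table@100 [483.61 198.44 100.  ]
table@100 [496.48 114.2  100.  ]
gb [587.96  70.46 120.  ]
gb [592.97   8.89 120.  ]
gb [531.07  -1.15 120.  ]
gb [525.63  61.15 120.  ]
gbS [577.07  77.34 120.  ]
gbS [588.33  12.89 120.  ]
gbS [524.85   8.41 120.  ]
gbS [519.07  67.16 120.  ]
hubS [ 482.42 -371.95   44.  ]
hubS [ 452.63 -370.09   44.  ]
hubS [ 454.49 -339.37   44.  ]
hubS [ 485.17 -341.9    44.  ]
hubT [ 487.92 -340.22   44.  ]
hubT [ 488.05 -371.08   44.  ]
hubT [ 456.5  -369.83   44.  ]
hubT [ 456.33 -337.74   44.  ]
[[-0.94 -0.    0.35]
 [-0.35  0.   -0.94]
 [-0.   -1.   -0.  ]]
```

```bash
python3 - <<'E'
from h import *
crop("pics/top0.png","pics/t_sh.png",222,164,34,34,16)
crop("pics/side0.png","pics/s_sh.png",212,180,36,30,16)
E
```

```text
(no output)
```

View pics/t_sh.png

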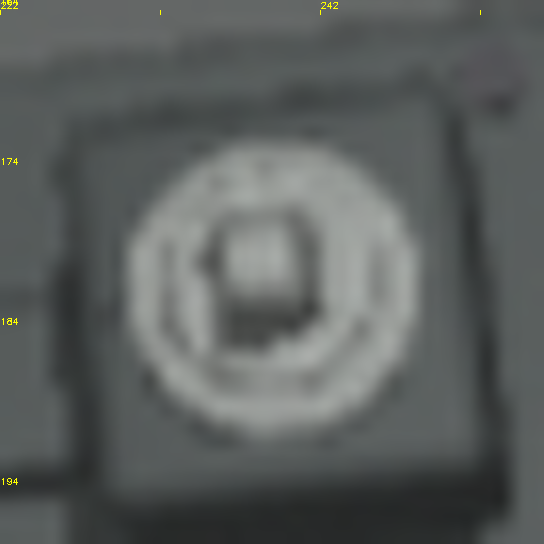

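View pics/s_sh.png

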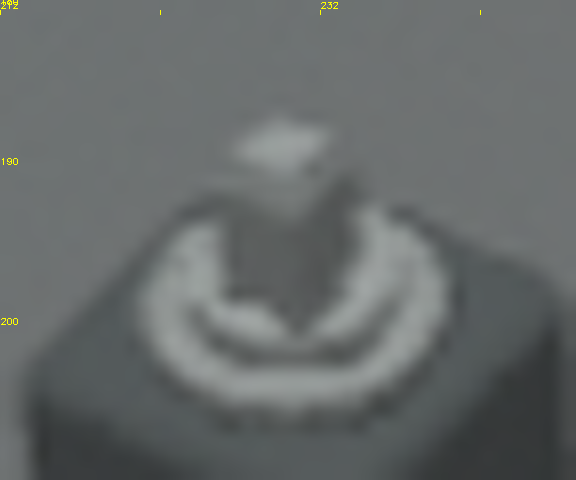

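```bash
python3 - <<'E'
from h import *
np.set_printoptions(precision=2,suppress=True)
res=np.array
# bias offsets: observed - proj at shaft
b=np.array([238.1,179.6]),np.array([229.2,188.8])
X0=tri(*b)[0]; pt,ps=proj(X0); bt,bs=b[0]-pt,b[1]-ps
ax=X0[:2]
s2=lambda uv:((uv-np.array([212,180])+.5)*16-.5)
t2=lambda uv:((uv-np.array([222,164])+.5)*16-.5)
S=cv2.imread('pics/s_sh.png');T=cv2.imread('pics/t_sh.png')
rows=[]
for deg in(-7,1,8,15,23,30):
    s=S.copy();t=T.copy()
    for z,h,c in((125,8,(0,255,0)),(145,8,(0,255,0)),(151,5,(0,0,255))):
        y=np.radians(deg)
        co=[ax+h*np.array([[np.cos(y),-np.sin(y)],[np.sin(y),np.cos(y)]])@np.array(q) for q in((1,1),(-1,1),(-1,-1),(1,-1))]
        a=[proj(np.r_[q,z]) for q in co]
        cv2.polylines(t,[np.int32([t2(p[0]+bt) for p in a])],True,c,1)
        cv2.polylines(s,[np.int32([s2(p[1]+bs) for p in a])],True,c,1)
    pair=np.hstack([t[140:440,100:440],s[90:390,120:460]])
    cv2.putText(pair,str(deg),(5,20),0,.6,(255,255,0),2); rows.append(cv2.resize(pair,None,fx=.55,fy=.55,interpolation=cv2.INTER_AREA))
cv2.imwrite('pics/cmp.png',np.vstack([np.hstack(rows[i:i+2]) for i in(0,2,4)]))
E
```

```text
(no output)
```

View pics/cmp.png

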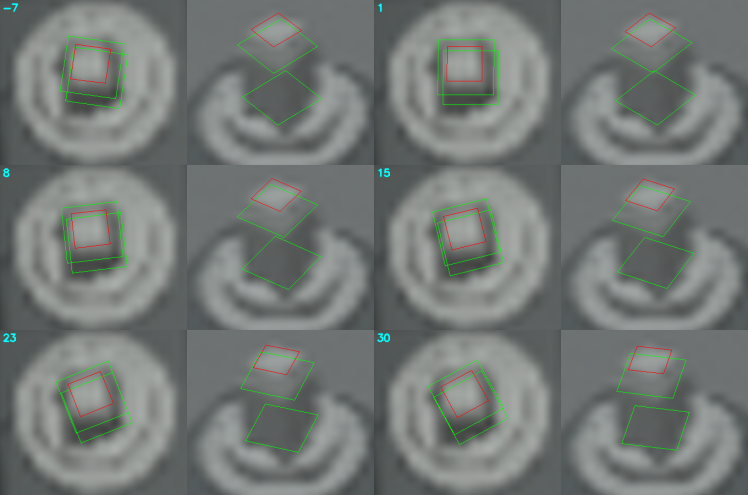

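The shaft square fits best at about 8°, in line with the lift's axis. The crank arm points at about -1.61 rad, so a +0.18 rad turn seats it with the handle facing away from the table. Next I'll compute the approach.

```bash
cat >> h.py <<'E'
def st():
    o=bot.get_obs(); R=Rn.from_euler('xyz',o['tcp_rot']).as_matrix()
    return o,R,np.arctan2(R[1,2],R[0,2])
def plan(x,y,z,yaw):
    o,R,y0=st(); d=R.T@(np.array([x,y,z])-o['tool_pos'])/10
    t=-((yaw-y0+np.pi)%(2*np.pi)-np.pi)
    print('t',round(o['time'],2),'pos',o['tool_pos'].round(1),'yaw',round(y0,3),'tilt',np.round(-R[2,1],5),'F',o['contact_force'].round(1),'w',round(o['grip_width'],1))
    print('shift cm',d.round(2),'turn',round(t,3))
E
python3 -c "
from h import *
plan(470.8,-355.8,130,-0.045)"
```

```text
t 0.1 pos [ 185.8 -490.7  240.1] yaw -1.209 tilt 1.0 F [-0.7  0.2 -0. ] w 91.6
shift cm [-31.43  11.02  -2.51] turn -1.164
```

apply_moves(rows=[[[-6,2,-0.5],-0.18,9.1],[[-12,4,-1],-0.36,9.1],[[-18,6,-1.5],-0.54,9.1],[[-24,8,-2],-0.72,9.1],[[-28,10,-2.3],-0.9,9.1]])

```text
time: 0.72
tool_pos: [441.4, -368.4, 139.3]
tcp_rot: [-1.572, 0.001, -1.873]
contact_force: [0.5, -0.7, 0.5]
grip_width: 91.2
```

```bash
python3 -c "
from h import *
plan(470.8,-355.8,110,-0.045)"
```

```text
t 0.72 pos [ 441.4 -368.4  139.3] yaw -0.302 tilt 1.0 F [ 0.5 -0.7  0.5] w 91.2
shift cm [-2.07  2.93  2.43] turn -0.257
```

apply_moves(rows=[[[-1.2,1.5,1.4],-0.15,7.0],[[-2.07,2.9,2.43],-0.257,7.0],[[-2.07,2.9,2.43],-0.257,7.0]])

```text
time: 1.1
tool_pos: [470.7, -354.6, 108.8]
tcp_rot: [-1.574, 0.004, -1.615]
contact_force: [-1.4, 0.4, 0.6]
grip_width: 70.7
```

```bash
python3 -c "
from h import *
plan(470.8,-355.8,26,-0.045)
shot('1')
o,R,y=st()
p=o['tool_pos']
np.set_printoptions(precision=1,suppress=True)
print('tcp pix',proj(p),'tips',[proj(p+R@np.array([0,14,s*35])) for s in(-1,1)])
crop('pics/top1.png','pics/t1.png',345,180,90,75,8)
crop('pics/side1.png','pics/s1.png',300,115,90,75,8)"
```

```text
t 1.1 pos [ 470.7 -354.6  108.8] yaw -0.044 tilt 0.99999 F [-1.4  0.4  0.6] w 70.7
shift cm [0.15 8.28 0.04] turn 0.001
tcp pix [array([391.5, 220.5]), array([341.9, 144.6])] tips [[array([389.6, 234.4]), array([351.2, 153.1])], [array([390.2, 207.3]), array([331.5, 144. ])]]
```

View pics/t1.png

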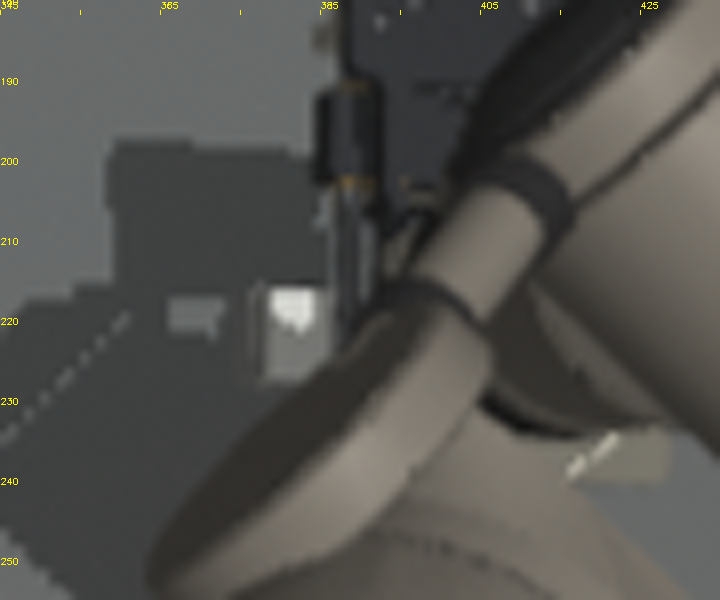

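View pics/s1.png

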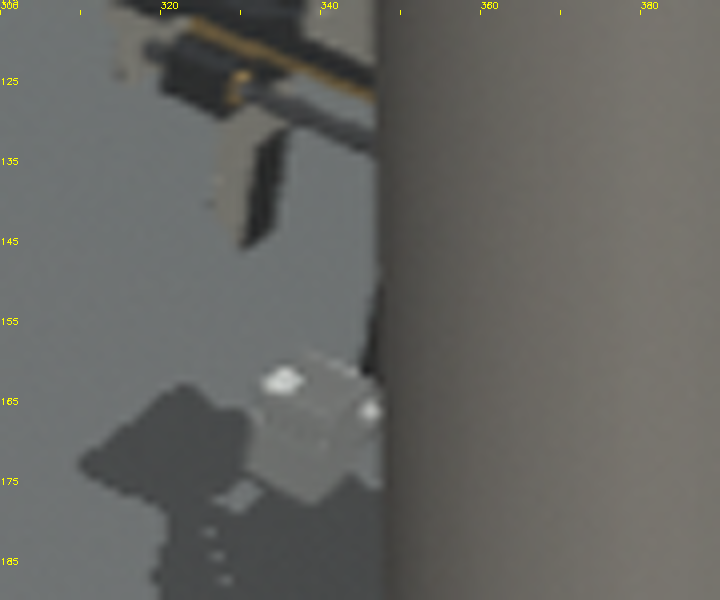

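Top shows the hub still visible below the gripper at about (381,221). In side, the far fingertip is at about (331.6,145), against a prediction of (331.5,144), so the pose agrees. I'll descend now.

apply_moves(rows=[[[0.15,3,0.04],0,7.0],[[0.15,6,0.04],0,7.0],[[0.15,8.0,0.04],0,7.0],[[0.15,8.2,0.04],0,7.0]])

```text
time: 1.7
tool_pos: [469.6, -357.5, 27.9]
tcp_rot: [-1.573, 0.003, -1.62]
contact_force: [0.2, 0.0, 0.3]
grip_width: 69.9
```

```bash
python3 -c "
from h import *
plan(470.8,-355.8,26,-0.045)
shot('2')
crop('pics/top2.png','pics/t2.png',345,180,90,75,8)
crop('pics/side2.png','pics/s2.png',300,115,90,75,8)"
```

```text
t 1.7 pos [ 469.6 -357.5   27.9] yaw -0.049 tilt 0.99999 F [0.2 0.  0.3] w 69.9
shift cm [-0.18  0.19  0.11] turn -0.004
```

View pics/t2.png

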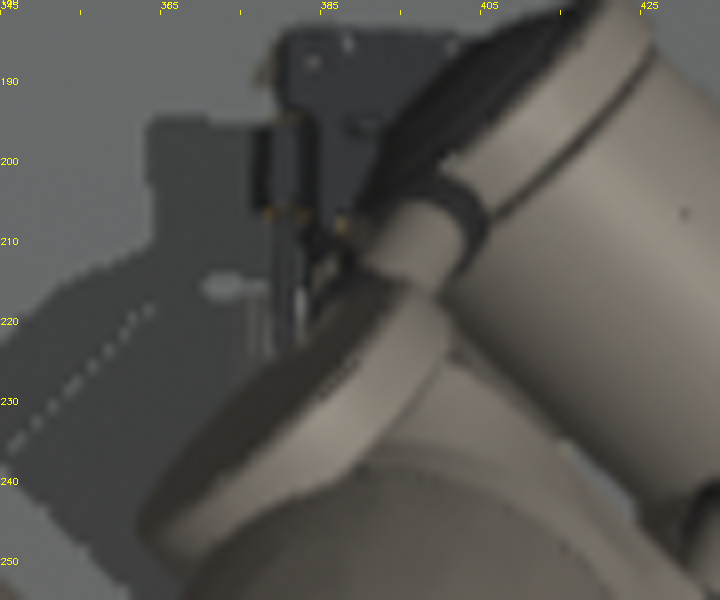

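View pics/s2.png

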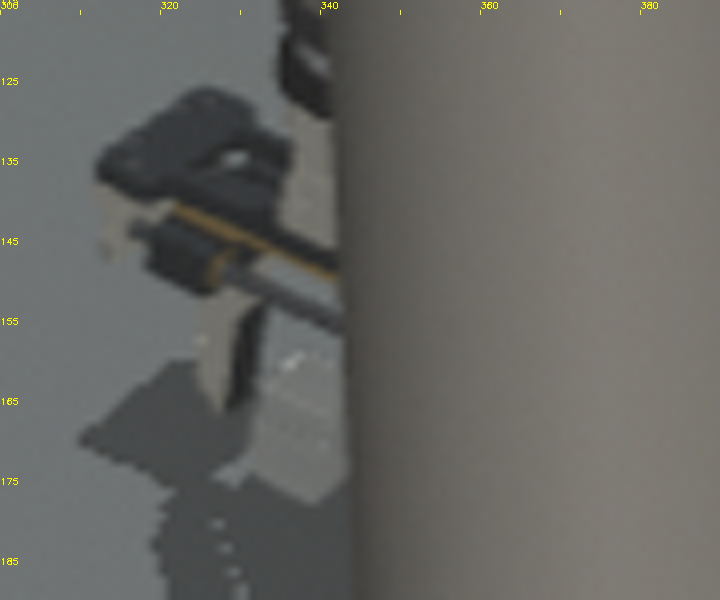

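Both views show the fingers straddling the hub with no contact. I'll close them.

apply_moves(rows=[[[-0.18,0.15,0.1],0,5.0],[[-0.18,0.15,0.1],0,3.5],[[-0.18,0.15,0.1],0,2.5],[[-0.18,0.15,0.1],0,2.5],[[-0.18,0.15,0.1],0,2.5]])

```text
time: 2.42
tool_pos: [471.8, -356.3, 27.9]
tcp_rot: [-1.571, 0.001, -1.619]
contact_force: [-0.1, 0.1, 1.1]
grip_width: 31.8
```

```bash
python3 -c "
from h import *
plan(470.8,-355.8,246,-0.045)"
```

```text
t 2.42 pos [ 471.8 -356.3   27.9] yaw -0.049 tilt 1.0 F [-0.1  0.1  1.1] w 31.8
shift cm [ -0.07 -21.81  -0.1 ] turn -0.004
```

The hub is held at 31.8 mm width. I'll lift it.

apply_moves(rows=[[[0,-3,0],0,2.5],[[0,-7,0],0,2.5],[[0,-12,0],0,2.5],[[0,-17,0],0,2.5],[[0,-19,0],0,2.5]])

```text
time: 3.05
tool_pos: [472.4, -357.0, 221.0]
tcp_rot: [-1.568, -0.002, -1.619]
contact_force: [-0.4, 0.6, -2.7]
grip_width: 32.0
```

```bash
python3 -c "
from h import *
plan(562,33,215,0.136)"
```

```text
t 3.05 pos [ 472.4 -357.   221. ] yaw -0.048 tilt 0.99999 F [-0.4  0.6 -2.7] w 32.0
shift cm [-39.39   0.55   7.06] turn -0.184
```

apply_moves(rows=[[[-6,0,1],-0.03,2.5],[[-12,0,2.1],-0.06,2.5],[[-18,0,3.2],-0.09,2.5],[[-24,0,4.3],-0.12,2.5],[[-30,0,5.4],-0.15,2.5]])

```text
time: 3.68
tool_pos: [540.7, -58.0, 220.2]
tcp_rot: [-1.569, -0.002, -1.469]
contact_force: [0.4, -0.2, -2.6]
grip_width: 31.6
```

```bash
python3 -c "
from h import *
plan(562,34,215,0.136)"
```

```text
t 3.67 pos [540.7 -58.  220.2] yaw 0.102 tilt 1.0 F [ 0.4 -0.2 -2.6] w 31.6
shift cm [-8.94  0.51  3.06] turn -0.034
```

apply_moves(rows=[[[-4,0.2,1.5],-0.02,2.5],[[-7.5,0.5,2.6],-0.034,2.5],[[-8.94,0.5,3.06],-0.034,2.5],[[-8.94,0.5,3.06],-0.034,2.5]])

```text
time: 4.18
tool_pos: [561.9, 34.4, 214.7]
tcp_rot: [-1.57, -0.002, -1.433]
contact_force: [-0.1, -0.2, -2.6]
grip_width: 31.7
```

```bash
python3 -c "
from h import *
plan(562,34,215,0.136)
shot('3')
crop('pics/top3.png','pics/t3.png',200,140,90,75,8)
crop('pics/side3.png','pics/s3.png',190,130,90,75,8)"
```

```text
t 4.17 pos [561.9  34.4 214.7] yaw 0.137 tilt 1.0 F [-0.1 -0.2 -2.6] w 31.7
shift cm [ 0.04 -0.03  0.01] turn 0.001
```

View pics/t3.png

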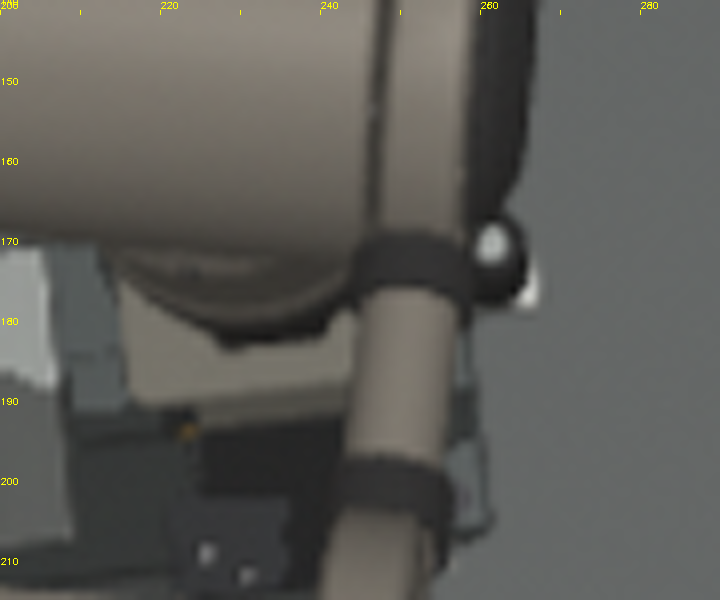

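View pics/s3.png

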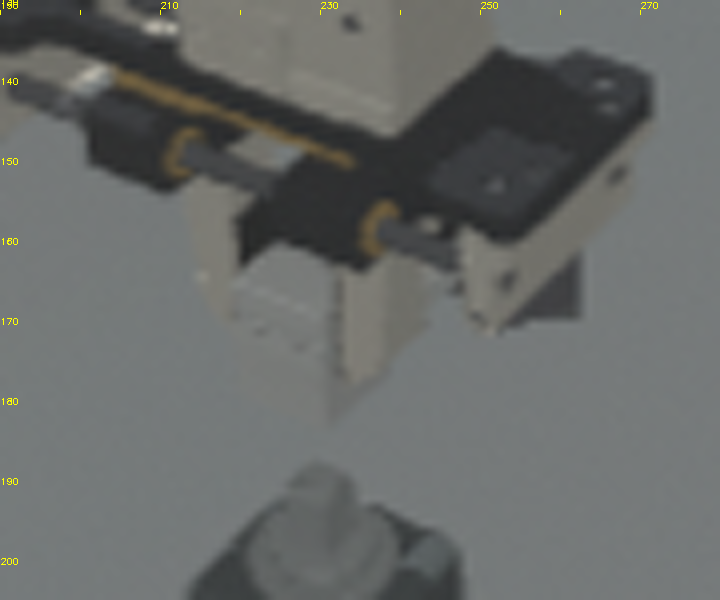

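```bash
python3 - <<'E'
from h import *
from scipy.optimize import least_squares
np.set_printoptions(precision=2,suppress=True)
bT=-np.array([.25,.38]);bS=np.array([.58,.08])
yaw=0.137-np.pi/2
c,s=np.cos(yaw),np.sin(yaw);Rz=np.array([[c,-s,0],[s,c,0],[0,0,1]])
cap=np.array([58,0,66.]); 
cor=[np.array([a*16,b*16,0.]) for a in(-1,1) for b in(-1,1)]
X0=np.array([562,35,186.8])
for q in cor: print(q,proj(X0+Rz@q)[1]+bS)
t=un((491,243),200,140,8)
print('cap',t,proj(X0+Rz@cap)[0]+bT)
sf=un((331,427),190,130,8); sl=un((238,390),190,130,8)
print(sf,sl)
for capz in(64,66):
    cap[2]=capz
    print(atz('top',t-bT,186.8+capz)-Rz@cap)
for q in cor: print(q,atz('side',sf-bS,186.8)-Rz@q)
# shaft estimates, same bias
print('shaft top',atz('top',np.array([238.1,179.6])-bT,151),atz('side',np.array([229.2,188.8])-bS,151))
E
```

```text
[-16. -16.   0.] [229.95 183.49]
[-16.  16.   0.] [219.02 178.77]
[ 16. -16.   0.] [237.77 176.02]
[16. 16.  0.] [226.96 171.52]
cap [260.94 169.94] [260.48 169.45]
[230.94 182.94] [219.31 178.31]
[561.26  33.99 186.8 ]
[560.9   33.95 186.8 ]
[-16. -16.   0.] [561.58  32.11 186.8 ]
[-16.  16.   0.] [529.88  27.74 186.8 ]
[ 16. -16.   0.] [557.21  63.81 186.8 ]
[16. 16.  0.] [525.51  59.44 186.8 ]
shaft top [561.71  34.97 151.  ] [561.58  35.89 151.  ]
```

apply_moves(rows=[[[-0.1,1,0.05],0,2.5],[[-0.16,2,0.05],0,2.5],[[-0.16,3.0,0.05],0,2.5],[[-0.16,3.0,0.05],0,2.5]])

```text
time: 4.78
tool_pos: [561.5, 34.4, 183.7]
tcp_rot: [-1.572, -0.002, -1.436]
contact_force: [0.2, -0.0, -3.1]
grip_width: 32.1
```

```bash
python3 - <<'E'
from h import *
plan(562.3,36,184.5,0.142)
shot('4')
crop('pics/side4.png','pics/s4.png',200,160,60,50,13)
crop('pics/top4.png','pics/t4.png',240,155,40,40,13)
E
```

```text
t 4.78 pos [561.5  34.4 183.7] yaw 0.135 tilt 1.0 F [ 0.2 -0.  -3.1] w 32.1
shift cm [-0.15 -0.08  0.1 ] turn -0.007
```

View pics/s4.png

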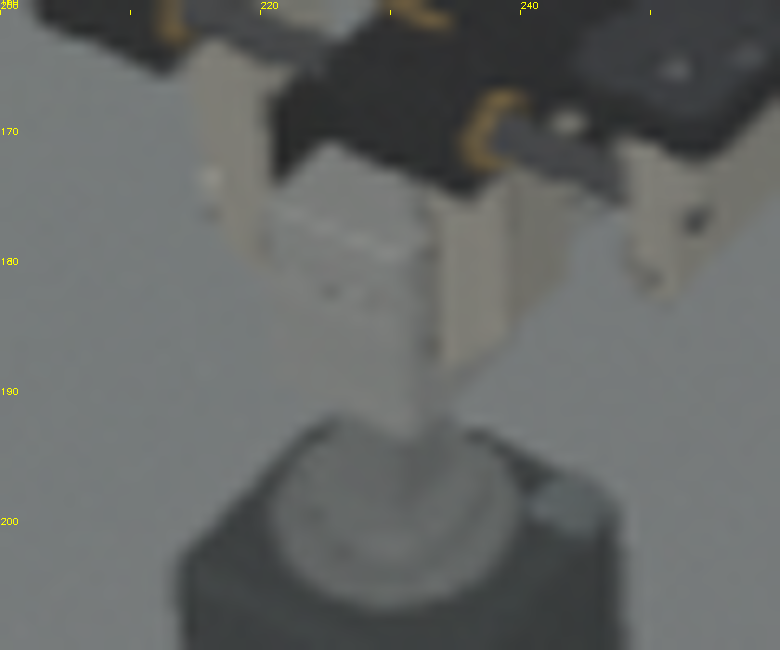

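View pics/t4.png

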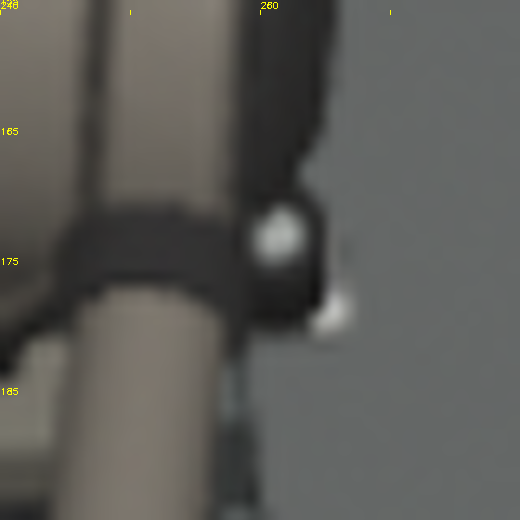

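```bash
python3 - <<'E'
from h import *
np.set_printoptions(precision=2,suppress=True)
P_=[]
for i in range(5):
    o,R,y=st(); P_.append(np.r_[o['tool_pos'],y]); vision.capture('top')
P_=np.array(P_);print(P_);m=P_.mean(0)
bT=-np.array([.25,.38]);bS=np.array([.58,.08])
yaw=m[3]-np.pi/2; z=m[2]-27.9
c,s=np.cos(yaw),np.sin(yaw);Rz=np.array([[c,-s,0],[s,c,0],[0,0,1]])
t=np.array([260.9,172.85]);sf=np.array([231.1,193.15])
for capz in(64,66): print(atz('top',t-bT,z+capz)-Rz@[58,0,capz])
print(atz('side',sf-bS,z)-Rz@[-16,-16,0])
E
```

```text
[[562.29  34.46 184.92   0.14]
 [562.43  34.47 185.16   0.14]
 [562.46  34.51 185.32   0.14]
 [562.46  34.53 185.37   0.14]
 [562.42  34.56 185.36   0.14]]
[559.78  34.48 157.32]
[559.43  34.44 157.32]
[560.21  35.36 157.32]
```

The settled TCP is (562.4,34.6), and hub and shaft agree to within about 1.5 mm, inside the ±3.7 mm lead-in. I'll nudge by +1.1 in x and +0.5 in y and start down, watching the forces.

```bash
python3 - <<'E'
from h import *
plan(563.5,35.1,172,0.143)
E
```

```text
t 5.12 pos [562.4  34.6 185.3] yaw 0.136 tilt 0.99999 F [-0.4  0.3 -2.8] w 32.0
shift cm [-0.04  1.33  0.12] turn -0.007
```

apply_moves(rows=[[[-0.04,0.2,0.12],-0.007,2.5],[[-0.04,0.5,0.12],-0.007,2.5],[[-0.04,0.8,0.12],-0.007,2.5],[[-0.04,1.1,0.12],-0.007,2.5],[[-0.04,1.3,0.12],-0.007,2.5]])

```text
time: 5.75
tool_pos: [563.4, 35.1, 172.0]
tcp_rot: [-1.569, -0.003, -1.428]
contact_force: [-0.6, -0.9, -2.0]
grip_width: 31.7
```

```bash
python3 - <<'E'
from h import *
plan(563.5,35.1,153,0.143)
E
```

```text
t 5.75 pos [563.4  35.1 172. ] yaw 0.143 tilt 0.99999 F [-0.6 -0.9 -2. ] w 31.7
shift cm [-0.   1.9  0. ] turn -0.0
```

The mouth is already past the taper (underside at about 144 mm) with almost no lateral force. I'll continue down.

apply_moves(rows=[[[0,0.5,0],0,2.5],[[0,1.0,0],0,2.5],[[0,1.5,0],0,2.5],[[0,1.9,0],0,2.5],[[0,1.95,0],0,2.5]])

```text
time: 6.38
tool_pos: [563.5, 35.0, 152.9]
tcp_rot: [-1.569, -0.003, -1.428]
contact_force: [-2.5, 1.4, 4.3]
grip_width: 31.8
```

```bash
python3 - <<'E'
from h import *
plan(563.5,35.1,153,0.143)
shot('5')
crop('pics/side5.png','pics/s5.png',200,160,60,50,13)
E
```

```text
t 6.38 pos [563.5  35.  152.9] yaw 0.143 tilt 0.99999 F [-2.5  1.4  4.3] w 31.8
shift cm [-0.01 -0.01  0.01] turn -0.0
```

View pics/s5.png

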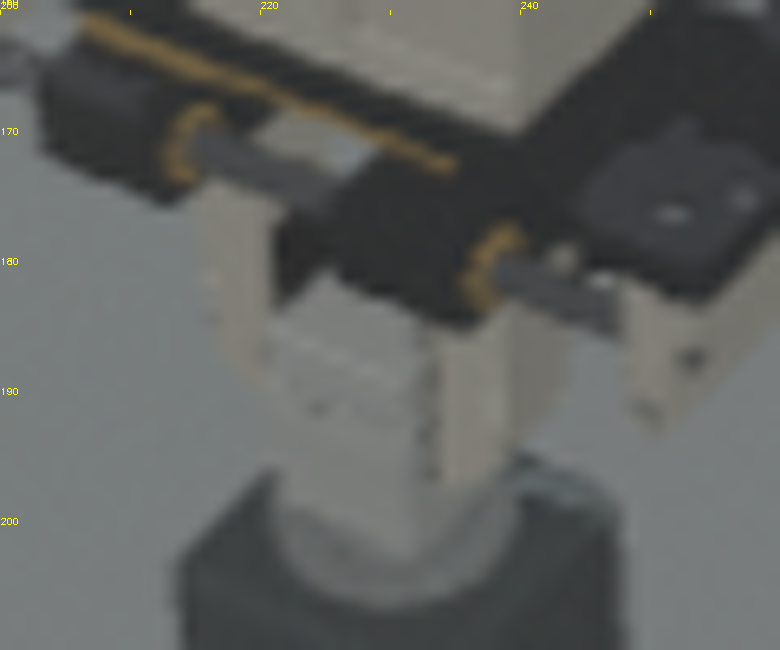

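The contact force of +4.3 N upward at z=152.9 and the picture, where the hub's underside meets the shoulder at v≈203, both say it is seated. I'll release and back up with the fingers still straddling.

apply_moves(rows=[[[0,-0.05,0],0,4.0],[[0,-0.05,0],0,6.0],[[0,-0.05,0],0,6.0],[[0,-0.8,0],0,6.0],[[0,-2.3,0],0,6.0]])

```text
time: 7.1
tool_pos: [563.2, 35.1, 176.3]
tcp_rot: [-1.57, -0.003, -1.428]
contact_force: [-0.4, -0.0, 0.2]
grip_width: 59.8
```

```bash
python3 - <<'E'
from h import *
plan(571.7,-22,176,0.143)
shot('6')
crop('pics/side6.png','pics/s6.png',200,160,60,50,13)
crop('pics/top6.png','pics/t6.png',230,145,60,50,13)
E
```

```text
t 7.1 pos [563.2  35.1 176.3] yaw 0.143 tilt 1.0 F [-0.4 -0.   0.2] w 59.8
shift cm [5.77 0.05 0.03] turn -0.0
```

View pics/s6.png

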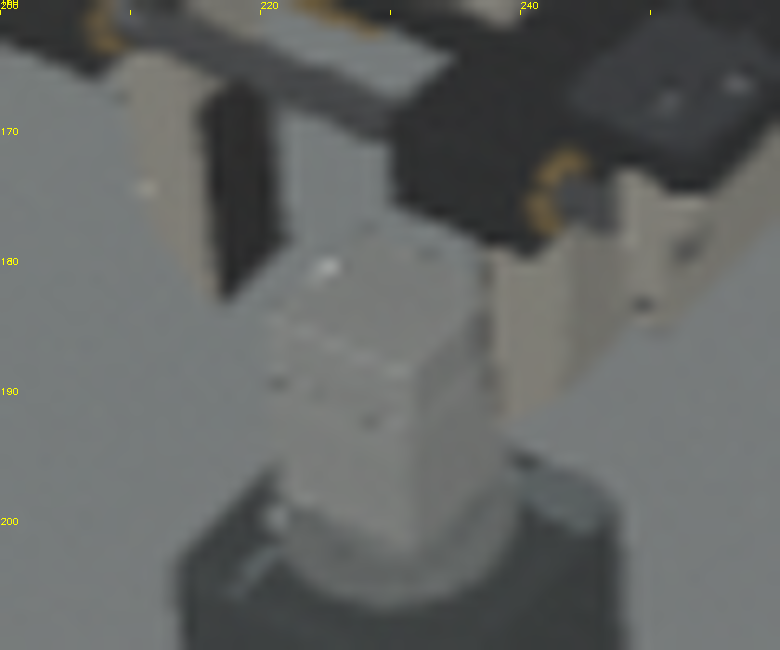

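View pics/t6.png

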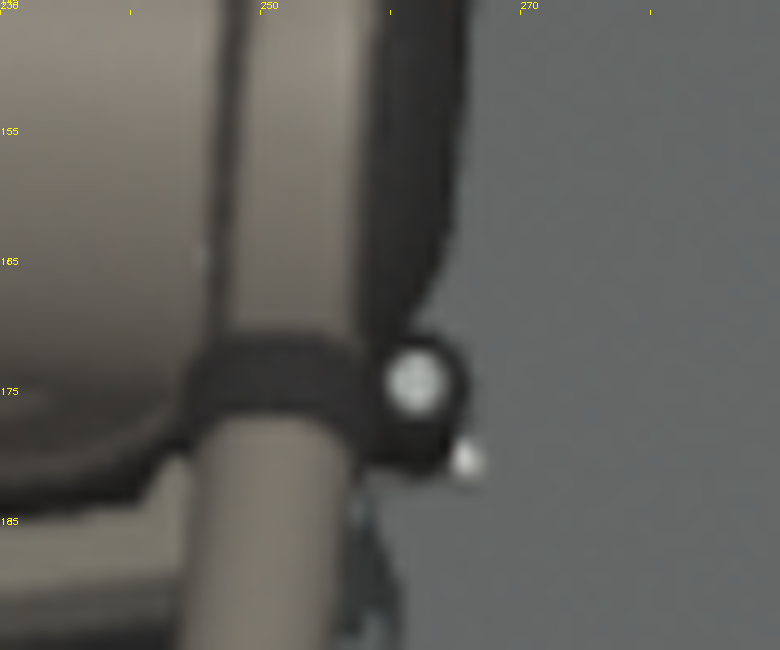

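The crank stands upright and seated with the fingers clear. In top the handle cap is at (261.6,173.9). I'll move to the handle.

```bash
python3 - <<'E'
from h import *
print(atz('top',np.array([261.6,173.9])+np.array([.25,.38]),191))
E
```

```text
[570.35437462 -24.18588854 191.        ]
```

apply_moves(rows=[[[2,0,0],0,6.0],[[4,0,0.03],0,6.0],[[5.5,0,0.03],0,6.0],[[5.8,0,0.03],0,6.0],[[5.8,0,0.03],0,6.0]])

```text
time: 7.82
tool_pos: [573.1, -22.7, 178.3]
tcp_rot: [-1.565, -0.003, -1.429]
contact_force: [-0.3, 0.5, -0.1]
grip_width: 60.5
```

```bash
python3 - <<'E'
from h import *
plan(571.7,-22,176,0.143)
shot('7')
crop('pics/side7.png','pics/s7.png',200,160,60,50,13)
E
```

```text
t 7.83 pos [573.1 -22.7 178.3] yaw 0.142 tilt 0.99998 F [-0.3  0.5 -0.1] w 60.5
shift cm [-0.08  0.23 -0.13] turn -0.001
```

View pics/s7.png

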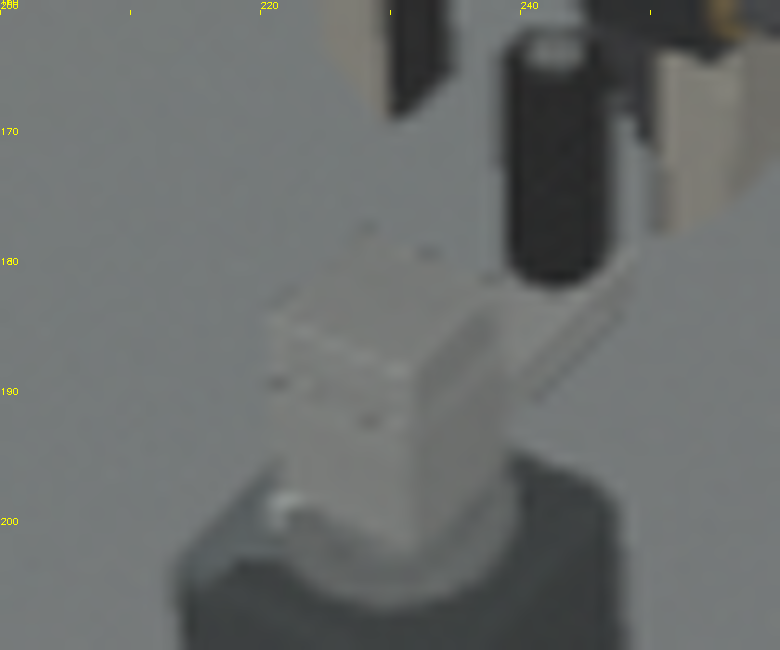

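The handle stands between the open fingers. I'll close on it, then work out the height difference from the first pictures.

apply_moves(rows=[[[-0.08,0.4,-0.1],0,4.5],[[-0.08,0.4,-0.1],0,3.0],[[-0.08,0.4,-0.1],0,1.6],[[-0.08,0.4,-0.1],0,1.6],[[-0.08,0.4,-0.1],0,1.6]])

```text
time: 8.55
tool_pos: [572.0, -21.3, 174.5]
tcp_rot: [-1.565, -0.003, -1.428]
contact_force: [-0.5, 0.1, 0.6]
grip_width: 21.4
```

```bash
python3 - <<'E'
from h import *
plan(571.7,-22,174,0.143)
crop("pics/top0.png","pics/t_ptr.png",145,165,70,55,11)
crop("pics/side0.png","pics/s_ptr.png",160,225,70,55,11)
E
```

```text
t 8.55 pos [572.  -21.3 174.5] yaw 0.143 tilt 0.99998 F [-0.5  0.1  0.6] w 21.4
shift cm [ 0.06  0.05 -0.04] turn -0.0
```

View pics/t_ptr.png

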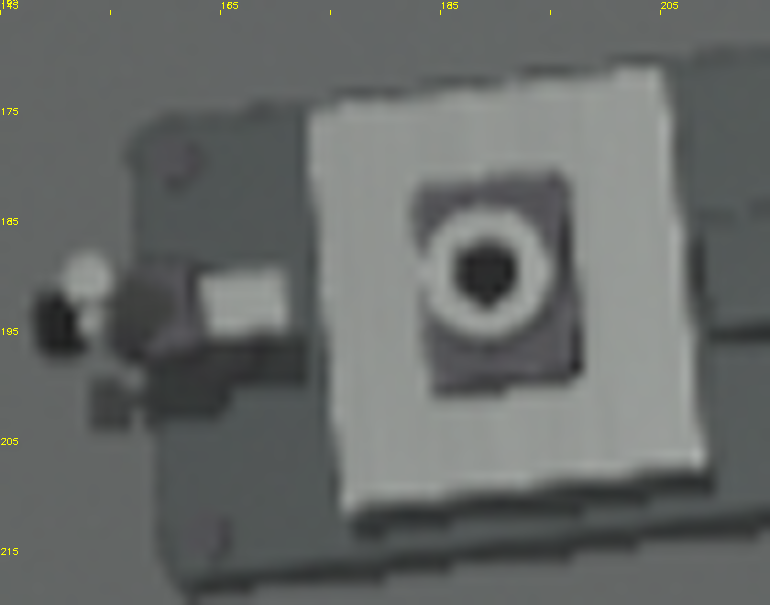

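View pics/s_ptr.png

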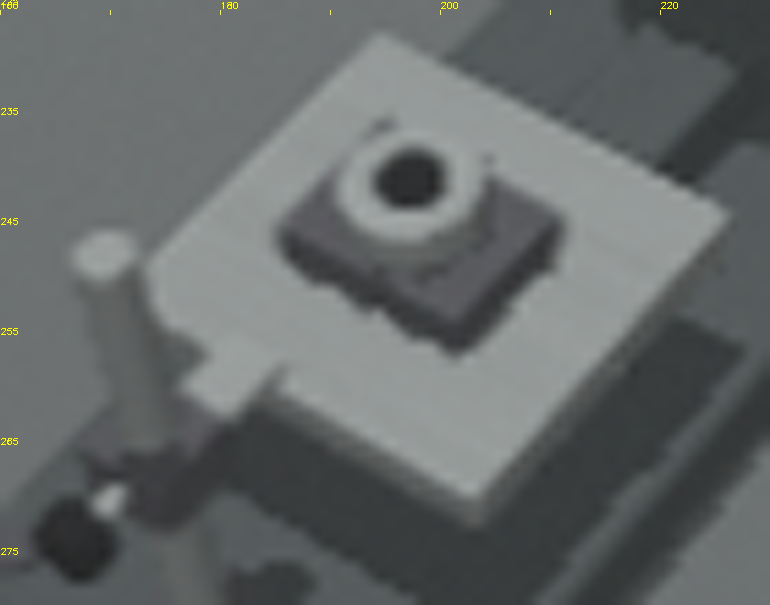

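```bash
cat > fit.py <<'E'
from h import *
from scipy.optimize import least_squares
np.set_printoptions(precision=2,suppress=True)
tu=lambda a,b:un((a,b),145,165,11)
su=lambda a,b:un((a,b),160,225,11)
TT=[tu(307,112),tu(662,65),tu(708,465),tu(345,515)]
ST=[su(380,35),su(730,213),su(472,498),su(148,270)]
BT=[tu(286,267),tu(291,330)]
LE=[(su(235,418),su(283,365)),(su(180,385),su(213,348))]
def model(p):
    S=np.r_[p[:2],0]; d=np.array([np.cos(p[2]),np.sin(p[2]),0]); n=np.array([-d[1],d[0],0]); z=np.array([0,0,1.])
    tab=lambda a,b:S+(135+45*a)*d+50*b*n+p[3]*z
    bl=lambda t,b:S+(184-t)*d*1+7*b*n+p[4]*z if False else S+(184+t)*d+7*b*n+p[4]*z
    return S,d,n,z,tab,bl
def res(p,full=False,wS=1):
    S,d,n,z,tab,bl=model(p); bT=p[5:7];bS=p[7:9]; r={}
    # n: yaw1.71 -> n points -x
    tabc=[tab(1,-1),tab(-1,-1),tab(-1,1),tab(1,1)]   # LT,RT,RB,LB
    sid=[tab(-1,-1),tab(-1,1),tab(1,1),tab(1,-1)]
    for i in range(4):
        r['tt%d'%i]=proj(tabc[i])[0]+bT-TT[i]
    for i in range(4):
        r['ts%d'%i]=(proj(sid[i])[1]+bS-ST[i])*(1 if i<3 else .5)
    for i,b in enumerate((-1,1)): r['bt%d'%i]=proj(bl(0,b))[0]+bT-BT[i]
    for i,b in enumerate((1,-1)):
        q0=proj(bl(0,b))[1]+bS;q1=proj(bl(20,b))[1]+bS
        u=(q1-q0)/np.linalg.norm(q1-q0);m=np.array([-u[1],u[0]])
        r['le%d'%i]=np.array([m@(x-q0) for x in LE[i]])
    r['tipT']=proj(S+151*z)[0]+bT-np.array([238.1,179.6])
    r['tipS']=proj(S+151*z)[1]+bS-np.array([229.2,188.8])
    r['pr']=p[5:9]/1.0
    if full: return r
    return np.concatenate(list(r.values()))
if __name__=='__main__':
    f=least_squares(res,[562,35.5,1.714,85,90,0,0,0,0],loss='soft_l1',f_scale=.5)
    print(f.x,'dz',f.x[4]-f.x[3],'cost',f.cost)
    J=f.jac;C=np.linalg.inv(J.T@J)*0.3**2;print('sd',np.sqrt(np.diag(C)),'sd dz',np.sqrt(C[3,3]+C[4,4]-2*C[3,4]))
    for k,v in res(f.x,True).items(): print(k,v)
E
python3 fit.py
```

```text
[561.88  35.26   1.71  65.71  87.19  -0.2   -0.19   0.28   0.13] dz 21.480330429958187 cost 1.838530469590375
sd [0.83 0.71 0.   1.23 1.34 0.28 0.27 0.28 0.25] sd dz 1.1870892412718732
tt0 [-0.03 -0.16]
tt1 [0.57 0.13]
tt2 [0.1  0.15]
tt3 [-0.2  -0.34]
ts0 [-0.17 -0.51]
ts1 [ 0.26 -0.16]
ts2 [0.17 0.41]
ts3 [-1.79  1.15]
bt0 [-0.    0.42]
bt1 [ 0.  -0.1]
le0 [-0.3  -0.11]
le1 [0.07 0.28]
tipT [-0.07  0.13]
tipS [-0.21 -0.13]
pr [-0.2  -0.19  0.28  0.13]
```

The fit puts the pointer 21.5 ± 1.2 mm above the table, about 1.79 turns. The handle is held at 21.4 mm width. I'll wind in 15° steps and look again before the end.

```bash
cat >> h.py <<'E'
C0=np.array([563.7,36.1]); Z0=174.5
def wind(step=15,n=5,rad=58.0,phi_end=None):
    o,R,y0=st(); p=o['tool_pos']; v=p[:2]-C0
    ph=np.arctan2(v[1],v[0]); print('t',round(o['time'],2),'phi deg',round(np.degrees(ph),1),'r',round(np.linalg.norm(v),2),'z',round(p[2],1),'yaw',round(y0,3),'F',o['contact_force'].round(1),'w',round(o['grip_width'],1))
    out=[]
    for k in range(1,n+1):
        a=ph-np.radians(step*k)
        q=R.T@(np.r_[C0+rad*np.array([np.cos(a),np.sin(a)]),Z0]-p)/10
        out.append([[float(x) for x in q.round(2)],float(round(-(0.143-y0),3)),1.6])
    print(out)
E
python3 -c "
from h import *
wind()"
```

```text
t 8.55 phi deg -81.8 r 58.02 z 174.5 yaw 0.143 F [-0.5  0.1  0.6] w 21.4
[[[-0.2, -0.01, -1.5], -0.0, 1.6], [[-0.78, -0.02, -2.9], -0.0, 1.6], [[-1.7, -0.03, -4.1], -0.0, 1.6], [[-2.9, -0.04, -5.03], -0.0, 1.6], [[-4.3, -0.05, -5.61], -0.0, 1.6]]
```

apply_moves(rows=[[[-0.2,0,-1.5],0,1.6],[[-0.78,0,-2.9],0,1.6],[[-1.7,0,-4.1],0,1.6],[[-2.9,0,-5.03],0,1.6],[[-4.3,0,-5.61],0,1.6]])

```text
time: 9.18
tool_pos: [509.9, 13.1, 175.0]
tcp_rot: [-1.564, -0.005, -1.428]
contact_force: [-0.4, -3.4, 8.0]
grip_width: 21.4
```

```bash
python3 -c "
from h import *
wind()"
```

```text
t 9.18 phi deg -156.9 r 58.51 z 175.0 yaw 0.143 F [-0.4 -3.4  8. ] w 21.4
[[[-1.51, 0.05, -0.15], -0.0, 1.6], [[-3.02, 0.04, 0.05], -0.0, 1.6], [[-4.41, 0.04, 0.63], -0.0, 1.6], [[-5.61, 0.04, 1.55], -0.0, 1.6], [[-6.54, 0.04, 2.76], -0.0, 1.6]]
```

apply_moves(rows=[[[-1.51,0,-0.15],0,1.6],[[-3.02,0,0.05],0,1.6],[[-4.41,0,0.63],0,1.6],[[-5.61,0,1.55],0,1.6],[[-6.54,0,2.76],0,1.6]])

```text
time: 9.8
tool_pos: [526.7, 83.3, 175.3]
tcp_rot: [-1.566, -0.004, -1.427]
contact_force: [-2.1, -1.5, 6.2]
grip_width: 21.3
```

```bash
python3 -c "
from h import *
wind()"
```

```text
t 9.8 phi deg 128.1 r 60.03 z 175.3 yaw 0.144 F [-2.1 -1.5  6.2] w 21.3
[[[-0.4, 0.09, 1.5], 0.001, 1.6], [[-0.59, 0.1, 3.0], 0.001, 1.6], [[-0.39, 0.1, 4.5], 0.001, 1.6], [[0.19, 0.11, 5.9], 0.001, 1.6], [[1.11, 0.12, 7.1], 0.001, 1.6]]
```

```bash
python3 - <<'E'
from h import *
from scipy.optimize import least_squares
P_=np.array([(572,-21.3),(509.9,13.1),(526.7,83.3)])
f=least_squares(lambda c:np.hypot(*(P_-c).T)-58,[563,36]);print(f.x,f.fun)
import h; h.C0=f.x
wind()
E
```

```text
[562.47953225  36.68891675] [ 0.76524289 -0.37149832  0.76025876]
t 9.8 phi deg 127.5 r 58.82 z 175.3 yaw 0.144 F [-2.1 -1.5  6.2] w 21.3
[[[-0.49, 0.09, 1.45], 0.001, 1.6], [[-0.67, 0.1, 2.95], 0.001, 1.6], [[-0.45, 0.1, 4.45], 0.001, 1.6], [[0.14, 0.11, 5.84], 0.001, 1.6], [[1.08, 0.12, 7.03], 0.001, 1.6]]
```

apply_moves(rows=[[[-0.47,0,1.45],0,1.6],[[-0.65,0,2.95],0,1.6],[[-0.43,0,4.45],0,1.6],[[0.16,0,5.84],0,1.6],[[1.1,0,7.03],0,1.6]])

```text
time: 10.42
tool_pos: [597.6, 84.3, 175.9]
tcp_rot: [-1.567, -0.002, -1.426]
contact_force: [-2.3, 1.8, 4.0]
grip_width: 21.7
```

```bash
sed -i 's/^C0=.*/C0=np.array([562.7,36.6]); Z0=174.5/' h.py; python3 -c "
from h import *
wind()"
```

```text
t 10.43 phi deg 53.8 r 59.1 z 175.9 yaw 0.145 F [-2.3  1.8  4. ] w 21.7
[[[1.27, 0.15, 0.86], 0.002, 1.6], [[2.66, 0.15, 1.45], 0.002, 1.6], [[4.16, 0.16, 1.66], 0.002, 1.6], [[5.67, 0.16, 1.48], 0.002, 1.6], [[7.07, 0.16, 0.91], 0.002, 1.6]]
```

apply_moves(rows=[[[1.27,0.05,0.86],0,1.6],[[2.66,0.1,1.45],0,1.6],[[4.16,0.1,1.66],0,1.6],[[5.67,0.1,1.48],0,1.6],[[7.07,0.1,0.91],0,1.6]])

```text
time: 11.05
tool_pos: [617.2, 16.4, 175.6]
tcp_rot: [-1.565, -0.001, -1.426]
contact_force: [-0.1, 2.8, 4.5]
grip_width: 21.0
```

```bash
python3 -c "
from h import *
wind()
cv2.imwrite('pics/side8.png',vision.capture('side')[:,:,::-1])
crop('pics/side8.png','pics/s8.png',150,160,120,120,5)"
```

```text
t 11.05 phi deg -20.4 r 58.14 z 175.6 yaw 0.145 F [-0.1  2.8  4.5] w 21.0
[[[1.22, 0.11, -0.91], 0.002, 1.6], [[2.16, 0.1, -2.09], 0.002, 1.6], [[2.78, 0.1, -3.47], 0.002, 1.6], [[3.01, 0.09, -4.97], 0.002, 1.6], [[2.84, 0.08, -6.47], 0.002, 1.6]]
```

View pics/s8.png

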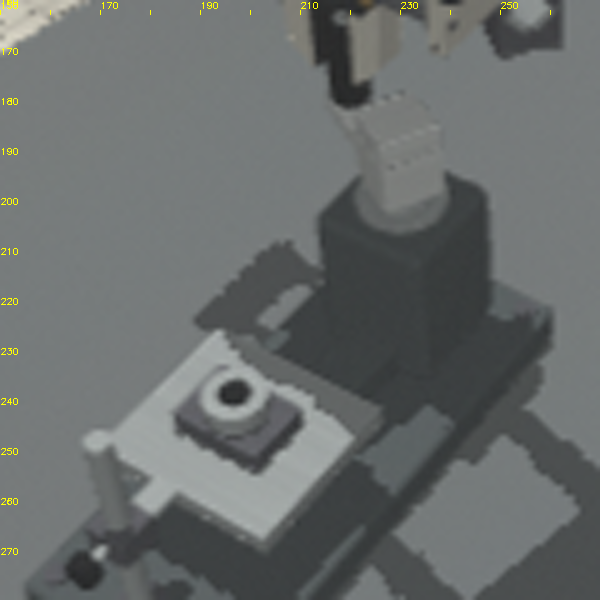

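The crank is still seated with the hub foot on the shoulder (v≈204), and the table is rising. I'll continue.

apply_moves(rows=[[[1.22,0.05,-0.91],0,1.6],[[2.16,0.1,-2.09],0,1.6],[[2.78,0.1,-3.47],0,1.6],[[3.01,0.1,-4.97],0,1.6],[[2.84,0.1,-6.47],0,1.6]])

```text
time: 11.72
tool_pos: [556.4, -21.5, 174.6]
tcp_rot: [-1.565, 0.0, -1.427]
contact_force: [3.9, 9.1, 3.6]
grip_width: 21.6
```

```bash
python3 -c "
from h import *
wind()"
```

```text
t 11.72 phi deg -96.2 r 58.42 z 174.6 yaw 0.144 F [3.9 9.1 3.6] w 21.6
[[[-0.61, -0.0, -1.39], 0.001, 1.6], [[-1.52, -0.01, -2.6], 0.001, 1.6], [[-2.71, -0.01, -3.54], 0.001, 1.6], [[-4.1, -0.02, -4.13], 0.001, 1.6], [[-5.6, -0.02, -4.34], 0.001, 1.6]]
```

apply_moves(rows=[[[-0.63,0,-1.39],0,1.6],[[-1.54,0,-2.6],0,1.6],[[-2.72,0,-3.54],0,1.6],[[-4.1,0,-4.13],0,1.6],[[-5.6,0,-4.34],0,1.6]])

```text
time: 12.35
tool_pos: [505.2, 27.8, 174.9]
tcp_rot: [-1.564, -0.001, -1.427]
contact_force: [2.2, -2.5, 6.1]
grip_width: 21.2
```

```bash
python3 -c "
from h import *
wind()"
```

```text
t 12.35 phi deg -171.3 r 58.19 z 174.9 yaw 0.144 F [ 2.2 -2.5  6.1] w 21.2
[[[-1.5, 0.04, 0.2], 0.001, 1.6], [[-2.91, 0.05, 0.77], 0.001, 1.6], [[-4.12, 0.05, 1.68], 0.001, 1.6], [[-5.05, 0.06, 2.88], 0.001, 1.6], [[-5.64, 0.07, 4.27], 0.001, 1.6]]
```

apply_moves(rows=[[[-1.5,0,0.2],0,1.6],[[-2.91,0,0.77],0,1.6],[[-4.12,0,1.68],0,1.6],[[-5.05,0,2.88],0,1.6],[[-5.64,0,4.27],0,1.6]])

```text
time: 12.98
tool_pos: [538.3, 90.9, 175.1]
tcp_rot: [-1.567, -0.0, -1.426]
contact_force: [-2.5, -1.0, 5.8]
grip_width: 21.5
```

```bash
python3 -c "
from h import *
wind()
shot('9')
crop('pics/side9.png','pics/s9.png',155,210,80,65,9)
crop('pics/top9.png','pics/t9.png',145,155,80,65,9)"
```

```text
t 12.97 phi deg 114.2 r 59.54 z 175.1 yaw 0.145 F [-2.5 -1.   5.8] w 21.5
[[[-0.07, 0.06, 1.54], 0.002, 1.6], [[0.1, 0.07, 3.04], 0.002, 1.6], [[0.66, 0.08, 4.45], 0.002, 1.6], [[1.56, 0.08, 5.67], 0.002, 1.6], [[2.75, 0.08, 6.61], 0.002, 1.6]]
```

View pics/s9.png

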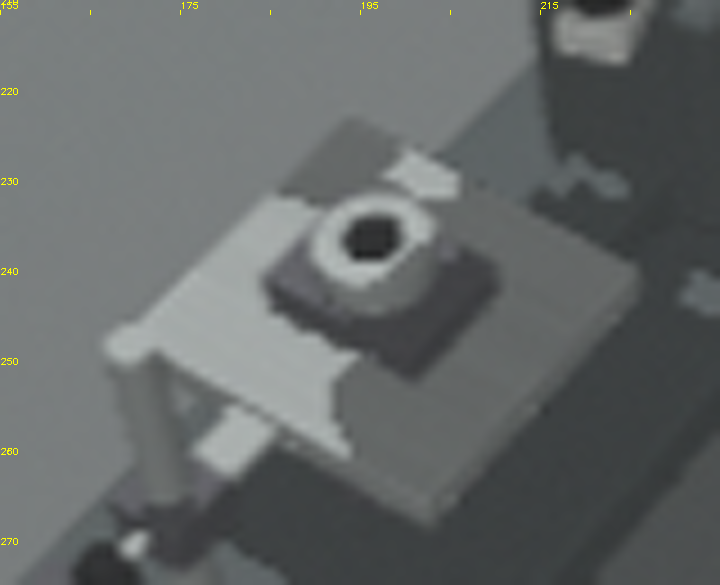

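View pics/t9.png

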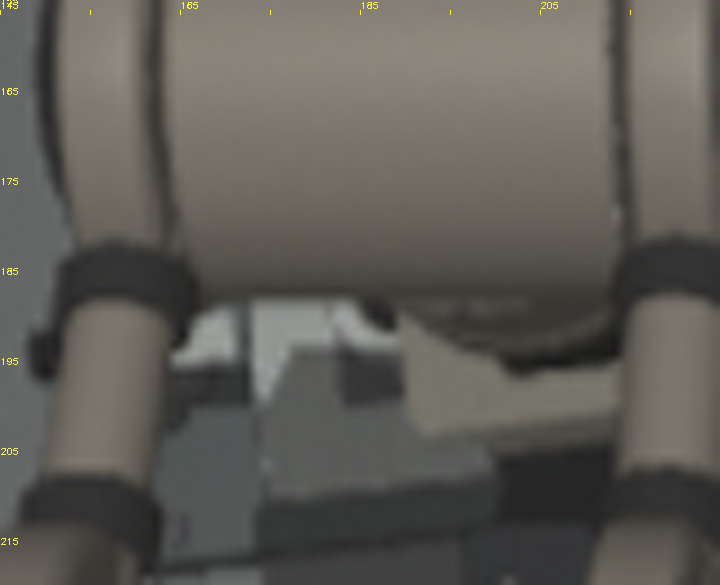

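Turned 524° so far (about 17.5 mm). The blade tip in side (about (183,255)) now nearly meets the table's edge. I'll wind on to about 644°, then check with the arm out of the way.

apply_moves(rows=[[[-0.07,0.03,1.54],0,1.6],[[0.1,0.05,3.04],0,1.6],[[0.66,0.05,4.45],0,1.6],[[1.56,0.05,5.67],0,1.6],[[2.75,0.05,6.61],0,1.6]])

```text
time: 13.7
tool_pos: [608.4, 74.6, 175.2]
tcp_rot: [-1.567, 0.001, -1.425]
contact_force: [-4.7, -1.0, 8.1]
grip_width: 21.1
```

```bash
python3 -c "
from h import *
wind(14,3)
cv2.imwrite('pics/side10.png',vision.capture('side')[:,:,::-1])
crop('pics/side10.png','pics/s10.png',155,210,80,65,9)"
```

```text
t 13.7 phi deg 39.7 r 59.46 z 175.2 yaw 0.146 F [-4.7 -1.   8.1] w 21.1
[[[1.36, 0.07, 0.46], 0.003, 1.6], [[2.75, 0.07, 0.71], 0.003, 1.6], [[4.17, 0.07, 0.62], 0.003, 1.6]]
```

View pics/s10.png

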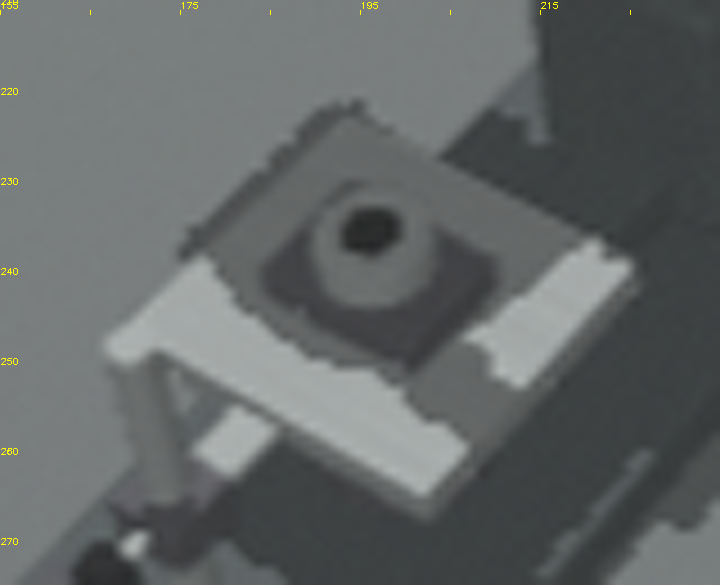

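```bash
cat > fit2.py <<'E'
from fit import *
f=least_squares(res,[562,35.5,1.714,85,90,0,0,0,0],loss='soft_l1',f_scale=.5)
p=f.x.copy()
def predict(p,zt):
    q=p.copy();q[3]=zt
    S,d,n,z,tab,bl=model(q); b=p[7:9]
    return [proj(x)[1]+b for x in (tab(-1,-1),tab(-1,1),tab(1,1),tab(1,-1),tab(1,0),bl(0,0),bl(0,1),bl(0,-1),bl(20,1))]
E
python3 - <<'E'
from fit2 import *
def c9(u): return ((u-np.array([155,210])+.5)*9-.5)
im=cv2.imread('pics/s10.png')
for zt in (p[3]+19.95,):
    q=[c9(u) for u in predict(p,zt)]
    print(np.array(q))
    cv2.polylines(im,[np.int32(q[:4])],True,(0,0,255),1)
    cv2.polylines(im,[np.int32([q[7],q[6],q[8]])],False,(0,255,0),1)
cv2.imwrite('pics/ov10.png',im)
for zt in (85,90): print(zt,np.array([c9(u) for u in predict(p,zt)[:5]]))
E
```

```text
[[345.29 110.24]
 [639.6  259.02]
 [423.85 497.96]
 [120.62 328.01]
 [268.52 410.9 ]
 [257.15 417.97]
 [278.49 429.98]
 [235.96 406.05]
 [225.14 485.57]]
85 [[345.59 111.88]
 [639.77 260.66]
 [424.15 499.58]
 [121.07 329.64]
 [268.89 412.53]]
90 [[343.29  99.45]
 [638.51 248.23]
 [421.9  487.29]
 [117.72 317.26]
 [266.06 400.18]]
```

View pics/ov10.png

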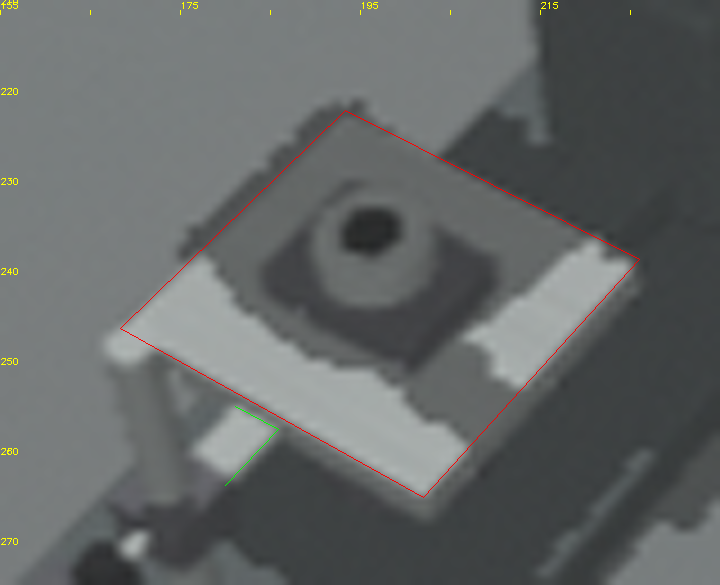

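The model overlay fits well: the table is at z≈85.7 and the blade at z≈87.2, so about 1.5 mm remain. I'll do the last 42°.

apply_moves(rows=[[[1.36,0.05,0.46],0,1.6],[[2.75,0.05,0.71],0,1.6],[[4.17,0.05,0.62],0,1.6],[[4.17,0.05,0.62],0,1.6]])

```text
time: 14.25
tool_pos: [621.2, 32.2, 175.1]
tcp_rot: [-1.568, -0.0, -1.427]
contact_force: [-1.5, -0.8, 9.5]
grip_width: 21.5
```

```bash
python3 -c "
from h import *
wind(14,1)
"
```

```text
t 14.25 phi deg -4.3 r 58.64 z 175.1 yaw 0.144 F [-1.5 -0.8  9.5] w 21.5
[[[1.32, 0.06, -0.54], 0.001, 1.6]]
```

The total is 642° (21.4 mm). I'll release with a small opening, since the hub is beside one finger, then rise.

apply_moves(rows=[[[0,0,0],0,3.3],[[0,0,0],0,3.3],[[0,-0.6,0],0,3.3],[[0,-3,0],0,3.3],[[0,-8,0],0,3.3]])

```text
time: 14.88
tool_pos: [619.8, 32.5, 253.8]
tcp_rot: [-1.574, 0.001, -1.427]
contact_force: [0.2, 0.2, 0.2]
grip_width: 33.1
```

apply_moves(rows=[[[6,-3,0],0,3.3],[[12,-6,0],0,3.3],[[18,-6,0],0,3.3],[[24,-6,0],0,3.3],[[30,-6,0],0,3.3]])

```text
time: 15.5
tool_pos: [663.1, -266.0, 313.9]
tcp_rot: [-1.573, 0.001, -1.426]
contact_force: [-0.0, 0.2, 0.5]
grip_width: 33.3
```

```bash
python3 -c "
from h import *
o,R,y=st();print(o['time'],o['tool_pos'],o['contact_force'])
shot('11')
crop('pics/side11.png','pics/s11.png',150,165,105,115,6)
crop('pics/top11.png','pics/t11.png',145,155,115,65,6)"
```

```text
15.5 [ 663.05931901 -266.04815255  313.87394907] [-0.03543049  0.21120831  0.54672912]
```

View pics/s11.png

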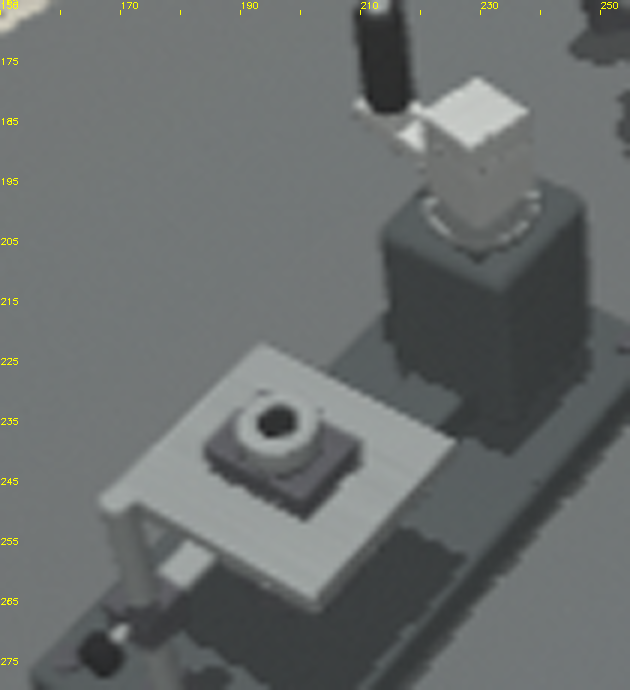

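View pics/t11.png

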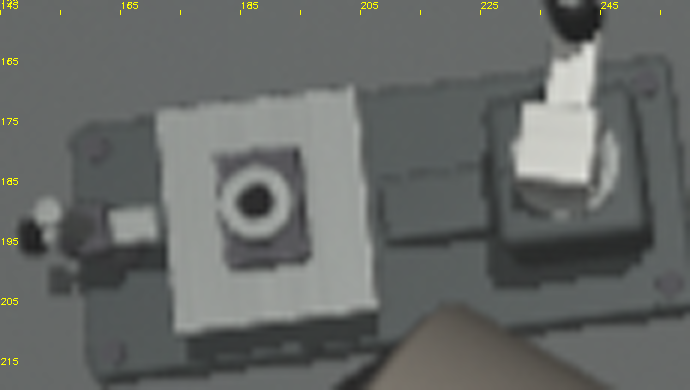

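The crank stands upright on the shaft, released, and the table is close to the blade's height. I'll enlarge for a fine level check.

```bash
python3 -c "
from h import *
crop('pics/side11.png','pics/s12.png',160,215,70,55,11)
crop('pics/top11.png','pics/t12.png',145,165,70,55,11)"
```

```text
(no output)
```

View pics/s12.png

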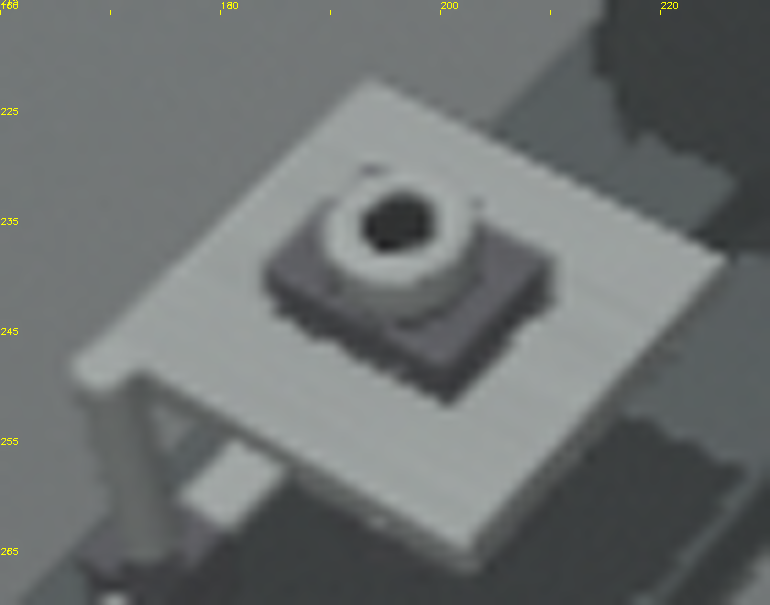

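View pics/t12.png

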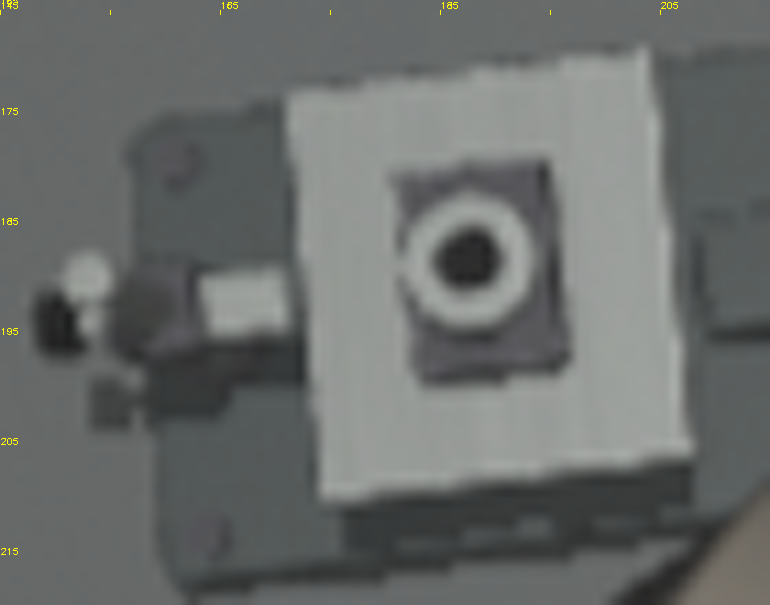

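```bash
python3 - <<'E'
import fit
from fit import *
su2=lambda a,b:un((a,b),160,215,11)
T2=[tu(287,95),tu(648,47),tu(690,455),tu(320,500)]
S2=[su2(370,80),su2(728,260),su2(465,550)]
B2=[su2(240,439),su2(285,467)]
def r2(p,full=False):
    a=res(p[:9]); q=p[:9].copy(); q[3]=p[9]
    S,d,n,z,tab,bl=model(q); bT=p[5:7];bS=p[7:9]
    o=[proj(x)[0]+bT-y for x,y in zip([tab(1,-1),tab(-1,-1),tab(-1,1),tab(1,1)],T2)]
    o+=[proj(x)[1]+bS-y for x,y in zip([tab(-1,-1),tab(-1,1),tab(1,1)],S2)]
    o+=[proj(x)[1]+bS-y for x,y in zip([bl(0,-1),bl(0,1)],B2)]
    for i,(b,L) in enumerate(((1,(su2(232,528),su2(285,470))),(-1,(su2(183,497),su2(238,440))))):
        q0=proj(bl(0,b))[1]+bS;q1=proj(bl(20,b))[1]+bS
        u=(q1-q0)/np.linalg.norm(q1-q0);m=np.array([-u[1],u[0]])
        o.append(np.array([m@(x-q0) for x in L]))
    if full: return o
    return np.concatenate([a]+o)
f=least_squares(r2,[562,35.5,1.714,65,87,0,0,0,0,86],loss='soft_l1',f_scale=.5)
p=f.x;print(p,'table-blade',p[9]-p[4],'rise',p[9]-p[3])
C=np.linalg.inv(f.jac.T@f.jac)*.3**2
for i,j in((9,4),(9,3)): print('sd',np.sqrt(C[i,i]+C[j,j]-2*C[i,j]))
for v in r2(p,True): print(v)
E
```

```text
[562.12  35.1    1.71  65.27  87.28  -0.41  -0.23   0.42   0.15  86.33] table-blade -0.9434658752551996 rise 21.06556635590141
sd 0.836870998587919
sd 0.9982539902046546
[-0.09 -0.03]
[0.56 0.27]
[0.53 0.22]
[0.24 0.26]
[-0.17 -0.25]
[ 0.  -0.1]
[-0.06  0.08]
[-0.45  0.13]
[0.18 0.24]
[-0.07  0.11]
[-0.21 -0.17]
```

```bash
python3 - <<'E'
from fit import *
from scipy.ndimage import map_coordinates
p=np.array([562.12,35.1,1.71,65.27,87.28,-.41,-.23,.42,.15]); q=p.copy();q[3]=87.28
f=least_squares(res,[562,35.5,1.714,85,90,0,0,0,0]);q[2]=f.x[2]
S,d,n,z,tab,bl=model(q)
for name,i,b in(('side11',1,q[7:9]),('top11',0,q[5:7])):
    im=cv2.imread(f'pics/{name}.png').mean(2)
    for off in(-5,-2.5,0,2.5,5):
        ts=np.arange(-14,15,1.)
        pts=np.array([proj(S+(184+t)*d+off*n+87.28*z)[i]+b for t in ts])
        v=map_coordinates(im,[pts[:,1],pts[:,0]],order=1)
        print(name,off,v.round().astype(int), 'pxlen/mm',np.linalg.norm(pts[1]-pts[0]).round(3))
# predicted vertical offset edge-blade in side vs dz, along-d px
for dz in(-2,-1,0,1,2):
    a=proj(S+180*d+(87.28+dz)*z); c=proj(S+184*d+87.28*z)
    dd=[(proj(S+194*d+87.28*z)[k]-proj(S+184*d+87.28*z)[k]) for k in(0,1)]
    nn=[(proj(S+184*d+5*n+87.28*z)[k]-proj(S+184*d-5*n+87.28*z)[k]) for k in(0,1)]
    out=[]
    for k in(0,1):
        M=np.c_[dd[k]/10,nn[k]/10]; out.append(np.linalg.solve(M,c[k]-a[k])[0])
    print(dz,'apparent gap mm along d: top %.2f side %.2f'%tuple(out))
E
```

```text
side11 -5 [157 157 156 157 157 158 158 158 154 145 131 115 111 115 130 146 157 157
 157 157 156 157 157 157 157 157 158 157 155] pxlen/mm 0.412
side11 -2.5 [157 157 156 156 157 158 158 158 156 151 135 118 104 109 128 146 161 163
 164 164 163 164 164 164 164 164 164 163 163] pxlen/mm 0.412
side11 0 [157 157 156 157 157 157 158 158 156 145 130 112 111 120 136 151 157 161
 163 163 163 163 163 163 163 163 163 163 163] pxlen/mm 0.412
side11 2.5 [157 156 156 157 158 158 159 159 156 149 134 118 110 112 128 144 157 160
 163 163 162 163 163 163 162 163 162 161 162] pxlen/mm 0.413
side11 5 [157 156 156 157 158 158 159 159 158 147 131 113 107 112 124 135 142 150
 153 150 152 154 150 150 154 150 149 152 151] pxlen/mm 0.413
top11 -5 [150 150 149 149 150 149 147 145 136 124 113 106 100 102 115 128 136 143
 149 148 147 147 147 148 148 148 148 148 148] pxlen/mm 0.377
top11 -2.5 [150 150 149 149 150 149 147 144 135 121 106 102 101 103 117 132 142 149
 156 157 158 158 157 157 157 157 156 156 156] pxlen/mm 0.377
top11 0 [150 150 149 149 150 150 147 144 136 119 102  98  99 101 119 136 149 152
 155 156 156 156 156 156 156 155 155 155 155] pxlen/mm 0.378
top11 2.5 [150 150 150 150 150 150 147 143 138 119  99  90  96 101 118 137 155 155
 156 156 156 155 155 155 155 154 154 154 155] pxlen/mm 0.378
top11 5 [150 150 150 149 150 151 149 145 141 121  99  83  90  97 109 126 141 141
 139 137 136 136 137 141 144 146 148 149 147] pxlen/mm 0.378
-2 apparent gap mm along d: top 4.42 side 2.94
-1 apparent gap mm along d: top 4.21 side 3.45
0 apparent gap mm along d: top 4.00 side 3.96
1 apparent gap mm along d: top 3.79 side 4.47
2 apparent gap mm along d: top 3.57 side 4.98
```

```bash
python3 - <<'E'
from fit import *
from scipy.ndimage import map_coordinates
f=least_squares(res,[562,35.5,1.714,85,90,0,0,0,0])
q=np.array([562.12,35.1,f.x[2],87.28,87.28,-.41,-.23,.42,.15])
S,d,n,z,tab,bl=model(q)
im=cv2.imread('pics/side11.png').mean(2)
ts=np.arange(-12,18,1.)
for off in(-16,-13,-10,-4,-2,0,2,4,10,12,14,17,20,25,30):
    pts=np.array([proj(S+(184+t)*d+off*n+87.28*z)[1]+q[7:9] for t in ts])
    v=map_coordinates(im,[pts[:,1],pts[:,0]],order=1)
    print(off,v.round().astype(int), 'half-edge t', )
E
```

```text
-16 [157 157 157 157 157 158 156 145 129 112 103  97  94  97  98  96  99 100
  98  97  99  99  95  90  88  86  87  89  92  94] half-edge t
-13 [156 156 157 157 157 156 152 146 131 115 102  96  94  94  94  94  94  94
  94  94  94  94  93  92  89  88  87  87  87  88] half-edge t
-10 [156 156 157 157 157 157 153 143 128 114 104  97  93  98  98  93  96  97
  95  95  97  96  94  97  97  93  95  93  88  85] half-edge t
-4 [156 157 157 158 158 159 154 145 132 119 112 113 126 144 157 164 162 161
 163 162 161 162 163 161 162 163 159 155 150 133] half-edge t
-2 [156 156 157 158 158 158 156 154 135 117 103 111 130 148 160 162 163 164
 163 163 164 164 164 164 164 164 163 161 150 135] half-edge t
0 [156 157 157 157 158 158 156 145 130 112 111 120 136 151 157 161 163 163
 163 163 163 163 163 163 163 163 163 161 154 141] half-edge t
2 [156 157 157 158 158 158 155 147 134 119 112 113 129 145 156 162 163 163
 162 163 163 163 163 163 162 162 162 162 157 143] half-edge t
4 [156 157 158 159 159 159 158 152 133 116 102 111 127 144 153 155 159 160
 159 159 159 159 158 159 158 158 158 154 148 137] half-edg
[... 269 characters left out ...]
alf-edge t
14 [157 158 158 159 159 159 156 148 131 115 102  97  93  86  78  70  65  63
  63  62  62  62  62  62  62  63  63  63  63  63] half-edge t
17 [158 158 158 159 159 159 154 145 130 115 105  97  92  85  77  70  66  64
  63  63  63  63  63  63  62  62  62  62  63  63] half-edge t
20 [158 158 158 159 159 159 158 149 133 115 102  97  92  86  77  69  64  63
  63  63  63  63  63  63  63  62  62  62  62  62] half-edge t
25 [158 158 159 159 160 160 159 152 135 116 102  95  89  82  74  67  62  62
  62  62  63  63  63  63  63  63  62  62  63  63] half-edge t
30 [158 158 158 159 160 160 161 155 135 117 102 103 101  97  83  72  65  62
  62  62  62  62  63  63  63  63  62  62  62  62] half-edge t
```

```bash
python3 - <<'E'
from h import *
print(tri(np.array([237.2,178.25]),np.array([228.6,183.25])))
# bystanders unchanged? compare first and last pictures
for n,boxes in(('top',[(110,180,25,25),(105,222,30,30),(315,120,32,35),(145,180,20,20)]),('side',[(125,295,30,35),(148,338,42,42),(240,145,28,26)])):
    a=cv2.imread(f'pics/{n}0.png').astype(float);b=cv2.imread(f'pics/{n}11.png').astype(float)
    for x,y,w,h in boxes:
        A,B=[np.float32(i[y:y+h,x:x+w].mean(2)) for i in(a,b)]
        print(n,(x,y),'diff',np.abs(A-B).mean().round(1),'shift',np.round(cv2.phaseCorrelate(A,B)[0],2))
o=bot.get_obs();print(o['time'],o['contact_force'])
E
```

```text
(array([562.25240435,  35.90144674, 168.73636761]), array([0.28416057, 0.38459291]), array([-0.62479999, -0.09382724]))
top (110, 180) diff 3.1 shift [0.46 0.52]
top (105, 222) diff 3.3 shift [-0.01 -0.02]
top (315, 120) diff 12.7 shift [ 0.17 -0.42]
top (145, 180) diff 2.7 shift [0.03 0.02]
side (125, 295) diff 4.8 shift [-0.03 -0.03]
side (148, 338) diff 5.1 shift [0.49 0.49]
side (240, 145) diff 8.3 shift [0.32 0.74]
15.6 [ 0.02348408 -0.53080735 -0.5038124 ]
```

View pics/top11.png

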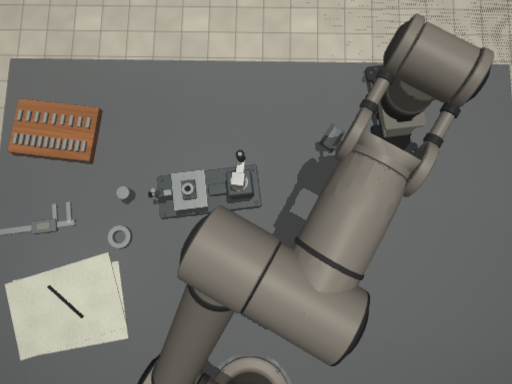

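The hub top triangulates to z=168.7 (169 expected), over the shaft. In top the bystanders and pointer are unmoved; only a shadow of the arm falls on the V-block. The arm is clear, so I'm handing in.

```bash
python3 -c "
from plant import order
print(order.close_job())"
```

```text
the job is handed in; nothing more can be done
None
```

I fitted the crank on the shaft, wound it clockwise by its handle, let go, and handed the job in with about 15.6 s on the clock. The table came out close to level with the pointer.

**Fitting:** I gripped the crank by its hub and lowered it onto the shaft. It met the shoulder with about 7 N at the height I expected.

**Winding:** I turned it about 642°, a rise of about 21.4 mm, then released the handle and moved the arm well away.

**Last checks:**
- **Seating:** the hub's top measured z = 168.7 mm against 169 mm expected, so the crank is fully down and standing upright.
- **Level:** the final two-camera fit puts the table 0.9 ± 0.8 mm below the pointer. The gap seen beside the blade says 0.3 to 0.7 mm below, and the turn count against the first fit says about level. These differ by up to 0.9 mm but all fall within the 2.5 mm allowed, so I did not re-grip to correct it.
- **Pointer and other things:** I saw no movement between the first and last pictures. The cylinder's, ring's and V-block's numbers changed by under a pixel (about 2 mm), and the arm's shadow fell on the V-block.
- **Contact:** the tool force was near zero and the arm was clear of everything.

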